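Scoop ice from the bench bin into the ice pan

TASK

Draw the bolt on the bench ice bin, slide its lid fully back and, with the scoop, move at least three ice cubes into the blue pan; the rest stay in the bin and none may be left on the bench. Keep the gripper off the ice, do not shift the pan or the things around it, and at the end lay the scoop back in its rest the way it lay, leaving the bin open.

Things in the scene. Friction and masses are not known exactly. Their poses are not given: they have to be found in the camera images.
- bin: fixed grey-white insulated ice bin, 465 mm long (x), 210 wide (y), rim 100 mm above the bench, rails on its side walls (y = +-95) up to 114 mm. Origin on the bench under the ice bay, midway between the side walls, 100 mm ahead of the bay's rear wall; x points from its front end (nearest the robot) to its rear, z up. Outside from x = -135 to +330 mm; behind x = 100 mm a closed deck where the lid parks
- bin_floor (a point): point on the floor of the ice bay, 36 mm above the bin's origin. The bay, at the bin's front end, is open upward once the lid is back: inside x = -115 to +100 mm, y = -80 to +80 mm, 64 mm deep; front wall 20 mm thick, side walls 25 mm
- bolt (a joint): the lid's catch: a steel barrel bolt across the bin's front left corner, along the bin's y axis, that passes through a steel keeper on the lid. 0 = shot home (lid locked), 0.033 m = fully drawn, towards the bin's +y; it stays where it is left and moves with about 1.5 N
- bolt_knob (a point): centre of the bolt's upright red knob, a 20 mm diameter, 32 mm tall cylinder from 138 to 170 mm above the bench, at x = -150, y = +100 mm in the bin's frame when shot; it moves with the bolt. The bolt and its guides below the knob reach up to 128 mm; the keeper beside it up to 132 mm
- lid (a joint): the clear lid, a plate 242 mm by 172 mm by 6 mm over the bay (top 106 mm above the bench), sliding level to the rear along the bin's +x: 0 = shut, 0.228 m = fully back, when the whole bay is open; stays where it is left, moves with about 2.5 N. While the bolt is shot it moves only 2 mm
- lid_pull (a point): grip point of the lid's blue pull bar, 132 mm above the bench: an upright bar 100 mm long along the bin's y, 18 mm thick along x, its top 146 mm above the bench; at x = -108, y = -10 mm in the bin's frame when shut; it moves with the lid
- scoop: stainless steel scoop, about 220 g: a flat-bottomed bowl 100 mm long (x), 100 mm wide, 48 mm high, open above and in front (+x), 3 mm thick with a thin front lip; flat underside; the sides slope down from 48 mm at the back to the lip. Origin: under the middle of the bowl, at its underside; x points out of the mouth, z up. The bowl reaches x = -53 to +50 mm. At the start it lies level in its rest
- scoop_grip (a point): good place to grip the scoop: a point in the middle of the straight dark plastic handle (22 mm wide across y, 20 mm thick, 125 mm long) that rises rearward from the back of the bowl at 45 degrees; at x = -82, z = +77 mm in the scoop's frame
- scoop_bowl (a point): point inside the bowl, 20 mm above its underside, at x = -5 mm in the scoop's frame
- rest: the scoop's rest: shallow grey dish, 150 mm (x) by 130 mm (y), rim 14 mm high, floor 5 mm thick, inside 140 by 120 mm, fixed. Origin: centre of its underside; the scoop lies in it, mouth towards +x
- pan: blue foam ice pan, loose, 400 g, empty: 220 mm (x) by 180 mm (y) by 80 mm high, walls and floor 12 mm thick. Origin: centre of its underside
- table: the black bench top, at height 0; fixed
- flask: bystander: culture flask lying flat, 163 mm long with its blue cap, 85 mm wide, 35 mm high; origin under the flask body's centre
- rack: bystander: yellow tube rack with capped tubes, 70 by 130 mm, 110 mm high; origin: centre of its underside
- timer: bystander: white bench timer, 75 by 68 mm, 22 mm high; origin: centre of its underside
- ice0: ice cube, 26 mm, 16 g, slippery; origin at its centre. Starts in the bin's bay: six on the floor of its rear half in two rows of three, two on top of them at the rear
- ice1: ice cube, 26 mm, 16 g, slippery; origin at its centre. Starts in the bin's bay
- ice2: ice cube, 26 mm, 16 g, slippery; origin at its centre. Starts in the bin's bay
- ice3: ice cube, 26 mm, 16 g, slippery; origin at its centre. Starts in the bin's bay
- ice4: ice cube, 26 mm, 16 g, slippery; origin at its centre. Starts in the bin's bay
- ice5: ice cube, 26 mm, 16 g, slippery; origin at its centre. Starts in the bin's bay
- ice6: ice cube, 26 mm, 16 g, slippery; origin at its centre. Starts in the bin's bay
- ice7: ice cube, 26 mm, 16 g, slippery; origin at its centre. Starts in the bin's bay
Not all that is in view belongs to the job. There is more than one size of the scoop; the job needs the larger. Of the things shaped like the rest, the grey one is meant.

How it is judged (in metres and radians):
On the way, in this order (a step that is already met when the one before it is completed fails the run):
1. the bolt is drawn (at least 28 mm) while the lid is still shut (value of joint bolt above 0.028 m and value of joint lid below 0.01 m), for 0.1 s.
2. the lid is slid fully back (at least 210 mm) (value of joint lid above 0.21 m), for 0.1 s.
3. at least one cube is lifted over the bin's rim in the scoop's bowl (((distance between ice0 and scoop_bowl below 0.075 m and height (world z) of ice0 above 0.12 m) or (distance between ice1 and scoop_bowl below 0.075 m and height (world z) of ice1 above 0.12 m) or (distance between ice2 and scoop_bowl below 0.075 m and height (world z) of ice2 above 0.12 m) or (distance between ice3 and scoop_bowl below 0.075 m and height (world z) of ice3 above 0.12 m) or (distance between ice4 and scoop_bowl below 0.075 m and height (world z) of ice4 above 0.12 m) or (distance between ice5 and scoop_bowl below 0.075 m and height (world z) of ice5 above 0.12 m) or (distance between ice6 and scoop_bowl below 0.075 m and height (world z) of ice6 above 0.12 m) or (distance between ice7 and scoop_bowl below 0.075 m and height (world z) of ice7 above 0.12 m))), for 0.2 s.
At the end, for the whole second after the job is handed in: At least three cubes lie in the pan, all others in the pan or the bin's bay; the scoop lies level in its rest, mouth the same way (within 30 mm and 0.35 rad), released and still; the pan upright within 30 mm of its start; lid back over 200 mm, bolt drawn over 25 mm (contact force between pan and table above 4.32 N and ((horizontal distance between ice0 and pan below 0.125 m and height (world z) of ice0 between 0.019 and 0.085 m) or (horizontal distance between ice0 and bin below 0.125 m and height (world z) of ice0 between 0.043 and 0.105 m)) and ((horizontal distance between ice1 and pan below 0.125 m and height (world z) of ice1 between 0.019 and 0.085 m) or (horizontal distance between ice1 and bin below 0.125 m and height (world z) of ice1 between 0.043 and 0.105 m)) and ((horizontal distance between ice2 and pan below 0.125 m and height (world z) of ice2 between 0.019 and 0.085 m) or (horizontal distance between ice2 and bin below 0.125 m and height (world z) of ice2 between 0.043 and 0.105 m)) and ((horizontal distance between ice3 and pan below 0.125 m and height (world z) of ice3 between 0.019 and 0.085 m) or (horizontal distance between ice3 and bin below 0.125 m and height (world z) of ice3 between 0.043 and 0.105 m)) and ((horizontal distance between ice4 and pan below 0.125 m and height (world z) of ice4 between 0.019 and 0.085 m) or (horizontal distance between ice4 and bin below 0.125 m and height (world z) of ice4 between 0.043 and 0.105 m)) and ((horizontal distance between ice5 and pan below 0.125 m and height (world z) of ice5 between 0.019 and 0.085 m) or (horizontal distance between ice5 and bin below 0.125 m and height (world z) of ice5 between 0.043 and 0.105 m)) and ((horizontal distance between ice6 and pan below 0.125 m and height (world z) of ice6 between 0.019 and 0.085 m) or (horizontal distance between ice6 and bin below 0.125 m and height (world z) of ice6 between 0.043 and 0.105 m)) and ((horizontal distance between ice7 and pan below 0.125 m and height (world z) of ice7 between 0.019 and 0.085 m) or (horizontal distance between ice7 and bin below 0.125 m and height (world z) of ice7 between 0.043 and 0.105 m)) and horizontal distance between scoop and rest below 0.03 m and height (world z) of scoop below 0.015 m and angle between scoop's own z axis and vertical below 0.12 rad and angle between the x axis of scoop and the x axis of rest, either way round below 0.35 rad and x of scoop_grip in the frame of rest below 0 m and linear speed of scoop below 0.02 m/s and distance of pan from where it was at the start of the episode below 0.03 m and angle between pan's own z axis and vertical below 0.05 rad and value of joint lid above 0.2 m and value of joint bolt above 0.025 m); the robot touches nothing.
It fails at once if the gripper or the arm touches the ice (over 0.5 N) (contact force between any of the fingers, the arm and ice0 above 0.5 N or contact force between any of the fingers, the arm and ice1 above 0.5 N or contact force between any of the fingers, the arm and ice2 above 0.5 N or contact force between any of the fingers, the arm and ice3 above 0.5 N or contact force between any of the fingers, the arm and ice4 above 0.5 N or contact force between any of the fingers, the arm and ice5 above 0.5 N or contact force between any of the fingers, the arm and ice6 above 0.5 N or contact force between any of the fingers, the arm and ice7 above 0.5 N).
It fails at once if the flask, the rack or the timer is shifted by more than 20 mm (distance of any of flask, rack, timer from where it was at the start of the episode above 0.02 m).
It fails at once if the pan is shifted by more than 30 mm (distance of pan from where it was at the start of the episode above 0.03 m).
It also fails if it takes over 72 s, if anything falls off the work surface, if the arm or the gripper's body presses on something with over 40 N, if the wrist force passes 120 N, or if a joint passes its speed limit or range.

ROBOT

A 7-joint arm with a two-finger parallel gripper is mounted at the origin on the work surface. World frame = base frame: x ahead of the robot, y to its left, z up, the work surface at z = 0. Lengths are in m, angles in degrees, forces in N, time in s.
With the tool pointing down it reaches from about 0.4 to 0.85 m from the base axis. Payload 10.4 kg.
Tool frame: the origin (TCP) lies midway between the tips of the shut fingers; the grasp point (between the pads) lies 19 mm behind it; z points along the fingers, y is the direction in which the jaws open and shut (so a half turn about z gives the same grasp; the last joint's range is limited). The gripper opens to 87 mm and grips with 3 to 60 N. Pads are 19 mm wide; open, the fingers measure 117 mm over their backs; the gripper's body (75 mm by 190 mm) begins 51 mm behind the grasp point.
Start: joints at [-1.295, 19.034, -3.707, 83.658, 1.238, 77.344, -5.071], TCP at [0.625, 0, 0.223] pointing down, gripper open.
Joint ranges: [-148.97, 148.97], [-28.65, 121.19], [-84.17, 76.75], [9.2, 138.47], [-72.65, 252.65], [3.7, 117.97], [-149.18, 149.18]. Speed limits (degrees/s): [127.2, 127.2, 159.86, 159.86, 180, 180, 180].

INTERFACE

Orientations are given as a 3x3 rotation matrix whose columns are the frame's x, y, z axes.
In Python, from bench import sense, read_camera, camera_model, job_done gives the robot as it stands.
- The arm moves only by the tool move_arm, never from a script. Its argument "series" is a list of rows, each a list of 7 numbers: the shift along the tool's x, y, z in m, then the turn, a rotation vector about the tool's x, y, z in degrees, then the opening, from 0 (shut) to 1 (fully open). In form: [[x, y, z, ax, ay, az, hand], ...]. A call has 1 to 20 rows; each row shifts and turns the commanded pose from where the row before left it, along the tool's axes as they then stand; what a row does not reach is not made up. A row lasts 1/12 s, in which the tool goes at most 41.7 mm and 7.16 degrees, less where a joint would pass 70% of its speed; a pose out of reach is approached as far as the arm can. A call is refused whole if a number of a shift passes 0.0417 or a number of a turn 7.16, either way. A call with a gripper value outside its range is refused whole. The fingers move at their own pace and stop on an object; "grip_force" is the grip in N (left out, the last holds). Time passes only in rows, so rows that do not move let the fingers close. It gives the time, the measured TCP pose, the force and the opening at its end, in the units of the state.
- sense(): the state, without advancing time (a new reading comes with each control period).
- read_camera(name): name is "scene" or "side" or "wrist"; returns the picture (400x640x3 uint8, blue, green, red); there is no depth.
- camera_model(name): a dict with "vfov" (degrees; the focal length in pixels is half the picture's height over the tangent of half this angle, whatever the lens; pixels are square), "cx", "cy" (the principal point, pixels), "rvec" (rotation vector, rad) and "tvec" (3), from world to camera coordinates, as OpenCV has them. Camera axes: x right, y down, z forward; pixel columns grow to the right and rows downward; lengths in m; the calibration is good to about 2 mm. A picture is of the moment at which its call begins: read the wrist's pose just before it. camera_model takes no time and is no camera call; for the wrist camera it gives the pose at the moment of the call.
- job_done(): hands the job in, once; it reports no verdict.
The state is a dict: "time_s": time; "qpos": joint angles; "joint_velocities": joint speeds; "effort": joint torques, N m; "tcp_pos": TCP position; "orientation": TCP orientation; "force": force on the tool from outside, world axes, zero at the start; "moment": the same for the moment, N m; "grip_width": opening from 0.0 (shut) to 1.0 (fully open).
Only numpy, scipy, OpenCV 4.12 (cv2) and the standard library are available. Lean on these libraries where they do the work, as an engineer would, in place of code of your own. Each camera call takes 0.05 s, during which the arm holds its last target.

## Working session

There is one attempt and no reset: what is moved stays moved. The work goes in short steps, Python scripts to look and compute and a tool call to move; the robot and the scene stay as the last step left them, time stands still between calls to the robot, and variables do not carry over. Pictures are saved under pics/ and viewed, and the job is handed in when it is done.

Besides the shell and the picture viewer there is one more tool, called after ">>>" as name(argument=value, ...) on one line, values as JSON. move_arm: Moves the arm, as the interface text tells. Its arguments: {"type":"object","properties":{"series":{"type":"array"},"grip_force":{"type":"number"}},"required":["series"]}

```bash
ls -la; mkdir -p pics; python3 - <<'E'
from bench import *
import cv2
s=sense(); print(s)
for n in ["scene","side","wrist"]:
    m=camera_model(n); print(n,m)
    cv2.imwrite(f"pics/{n}0.png",read_camera(n))
E
```

```text
total 12
drwxr-xr-x  3 agent agent 4096 Dec  7 01:52 .
drwxr-xr-x 23 root  root  4096 Dec  7 01:52 ..
drwxr-xr-x  2 agent agent 4096 Dec  7 01:52 pics
{'time_s': 0.0, 'qpos': array([-1.29410968, 19.07062394, -3.70594911, 83.70616206,  1.23847167,
       77.34239165, -5.07036525]), 'joint_velocities': array([-0.05636885,  0.06061522, -0.0260685 , -0.06443434, -0.04068634,
       -0.03088837, -0.07285345]), 'effort': array([-1.20520472e-04, -6.23245955e+01,  2.44190963e-02, -3.89891267e+01,
       -6.13984605e-02,  3.97891912e-02,  1.87085252e-04]), 'tcp_pos': array([ 6.24617476e-01, -3.07459939e-05,  2.21767305e-01]), 'orientation': array([[ 1.46424599e-06,  9.99999046e-01, -1.38158681e-03],
       [ 9.99999996e-01, -1.58249212e-06, -8.55861045e-05],
       [-8.55882092e-05, -1.38158668e-03, -9.99999042e-01]]), 'force': array([-0.49289576,  0.3233341 ,  0.04936769]), 'moment': array([-0.00557534, -0.03839938,  0.04722476]), 'grip_width': 1.0001642073798596}
scene {'vfov': 46.96252285528366, 'cx': 318.9393656472091, 'cy': 198.07621631627063, 'rvec': array([ 2.05827564,  1.52377977, -0.50721256]), 'tvec': array([-0.11577377, -0.28329852,  1.84815792])}
side {'vfov': 49.93526103515334, 'cx': 322.2697674923632, 'cy': 197.8419398532195, 'rvec': array([ 0.75926829, -2.70070565,  0.99223191]), 'tvec': array([0.37223497, 0.28659336, 1.45726982])}
wrist {'vfov': 60.04491650636925, 'cx': 320.2097249978051, 'cy': 198.4425010900632, 'rvec': array([-2.83744575e+00,  4.23160912e-04,  1.25591351e-03]), 'tvec': array([-0.62591571, -0.03583572,  0.39195493])}
```

View pics/scene0.png

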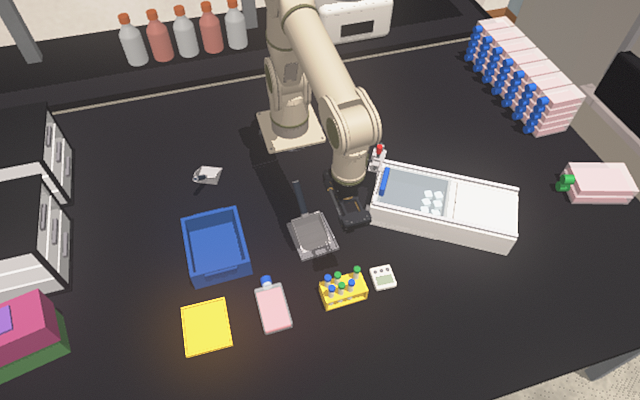

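View pics/side0.png

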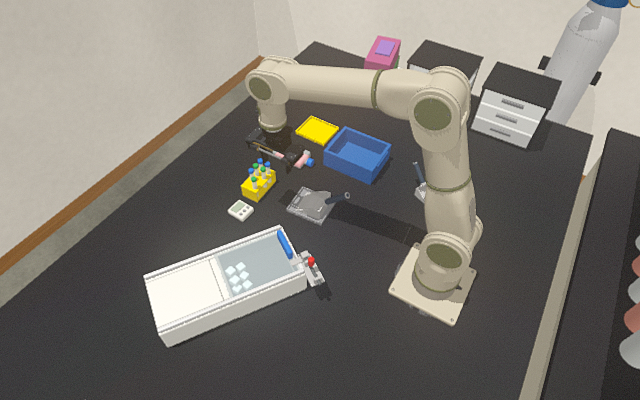

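View pics/wrist0.png

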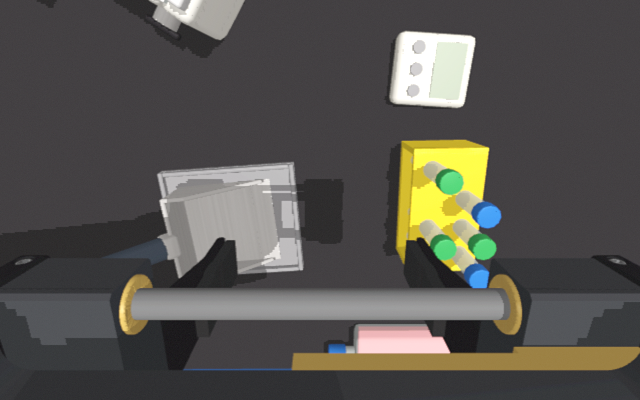

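```bash
cat > h.py <<'E'
import numpy as np, cv2
from scipy.spatial.transform import Rotation as R
from bench import *
def K(m):
    f=200/np.tan(np.radians(m['vfov'])/2); return np.array([[f,0,m['cx']],[0,f,m['cy']],[0,0,1]])
def unproj(m,px,z):
    px=np.atleast_2d(px).astype(float); Rm=cv2.Rodrigues(np.array(m['rvec']))[0]; t=np.array(m['tvec'])
    c=-Rm.T@t; d=(Rm.T@np.linalg.inv(K(m))@np.c_[px,np.ones(len(px))].T).T
    s=(np.asarray(z)-c[2])/d[:,2]; return c+d*s[:,None]
def proj(m,P):
    return cv2.projectPoints(np.atleast_2d(np.asarray(P,float)),np.array(m['rvec']),np.array(m['tvec']),K(m),None)[0][:,0]
def crop(img,x0,y0,x1,y1,k,fn):
    cv2.imwrite(fn,cv2.resize(img[y0:y1,x0:x1],None,fx=k,fy=k,interpolation=cv2.INTER_CUBIC))
E
python3 - <<'E'
from h import *
for n in ["scene","side"]:
    m=camera_model(n); Rm=cv2.Rodrigues(m['rvec'])[0]; print(n,-Rm.T@m['tvec'])
s=cv2.imread('pics/scene0.png'); d=cv2.imread('pics/side0.png')
crop(s,360,135,530,260,4.7,'pics/c_bin_scene.png')
crop(d,135,220,335,350,4,'pics/c_bin_side.png')
crop(s,270,170,400,320,4,'pics/c_scoop_scene.png')
crop(d,220,110,440,230,3.6,'pics/c_scoop_side.png')
crop(s,170,155,300,360,2.9,'pics/c_pan_scene.png')
E
```

```text
scene [ 1.32248442 -0.30140655  1.29210617]
side [-0.0296301   0.82004375  1.29266401]
```

View pics/c_bin_scene.png

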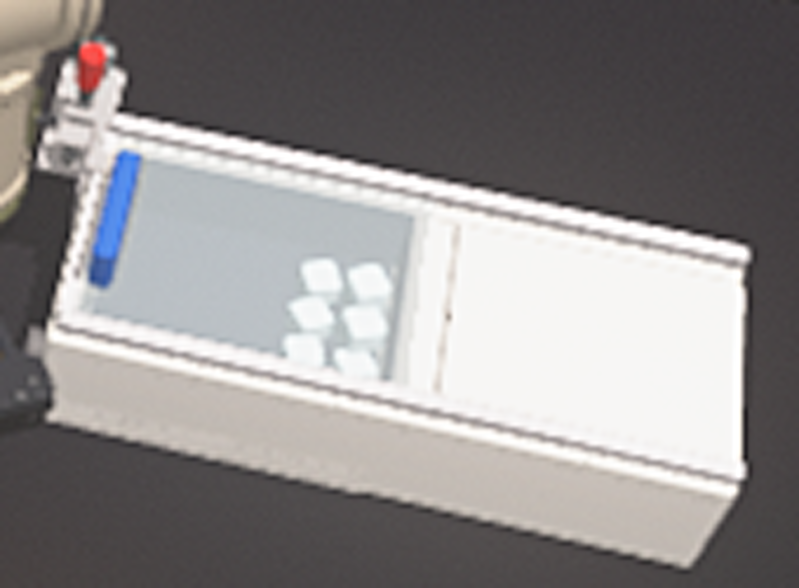

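View pics/c_bin_side.png

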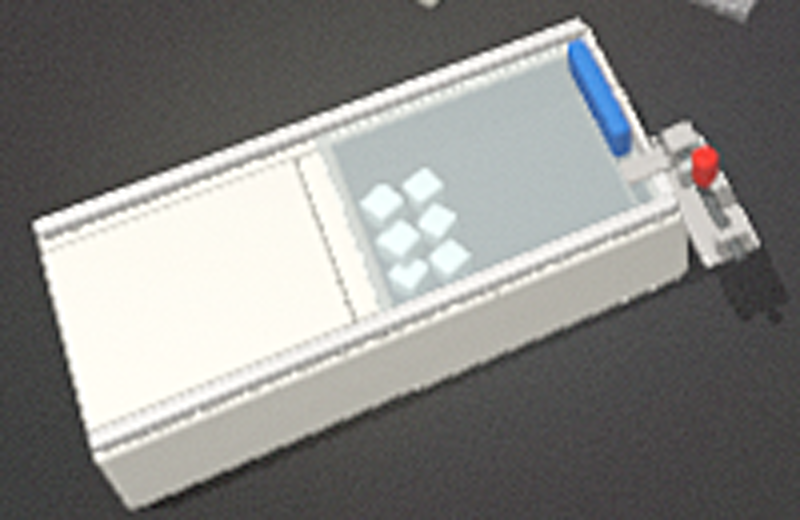

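View pics/c_scoop_scene.png

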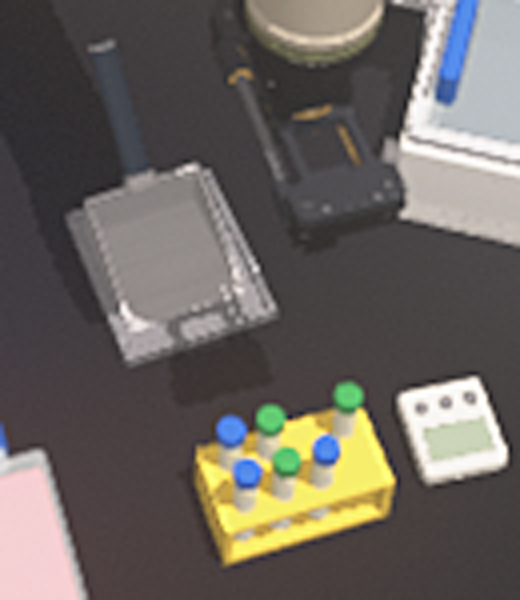

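View pics/c_scoop_side.png

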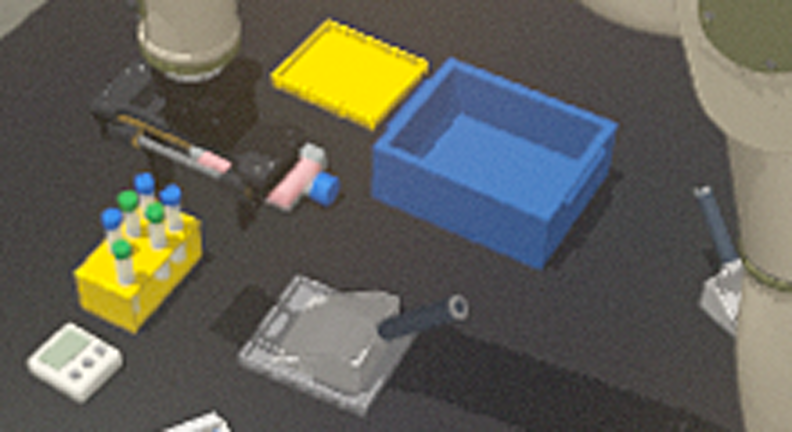

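View pics/c_pan_scene.png

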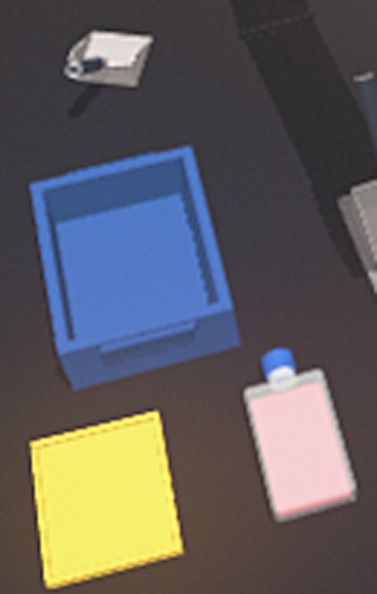

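```bash
cat > fit.py <<'E'
from h import *
from scipy.optimize import least_squares
def fit(obs,x0):
    # obs: list (cam, model xyz mm, px full image)
    ms={c:camera_model(c) for c in ['scene','side']}
    def world(p,P):
        c,s=np.cos(p[2]),np.sin(p[2]); P=np.atleast_2d(P)/1000.; return np.c_[p[0]+c*P[:,0]-s*P[:,1],p[1]+s*P[:,0]+c*P[:,1],P[:,2]]
    def res(p): return np.concatenate([proj(ms[c],world(p,P))[0]-np.array(q) for c,P,q in obs])
    r=least_squares(res,x0,loss='soft_l1'); return r.x,res(r.x).reshape(-1,2)
E
python3 - <<'E'
from fit import *
S=lambda u,v:(360+u/4.7,135+v/4.7)
D=lambda u,v:(135+u/4,220+v/4)
obs=[('scene',(330,-105,0),S(688,566)),('scene',(-135,-105,0),S(50,417)),
('scene',(-150,100,170),S(93,50)),('scene',(-108,40,146),S(131,156)),('scene',(-108,-60,146),S(103,263)),
('scene',(330,-105,114),S(740,483)),('scene',(330,105,114),S(748,248)),
('side',(-150,100,170),D(707,153)),('side',(-108,40,146),D(624,130)),('side',(-108,-60,146),D(575,46)),
('side',(330,105,0),D(135,508)),('side',(330,105,114),D(95,445)),('side',(330,-105,114),D(36,225)),('side',(-135,105,0),D(686,275))]
p,r=fit(obs,[0.55,0.25,1.3]); print(p,np.degrees(p[2])); print(np.round(r,1))
# rest & scoop
S=lambda u,v:(270+u/4,170+v/4)
D=lambda u,v:(220+u/3.6,110+v/3.6)
obs=[('scene',(75,65,14),S(276,312)),('scene',(75,-65,14),S(127,360)),('scene',(-75,-65,14),S(70,215)),
('side',(75,65,14),D(243,355)),('side',(75,-65,14),D(300,278)),('side',(-75,65,14),D(362,410))]
p,r=fit(obs,[0.6,0,-0.3]); print('rest',p,np.degrees(p[2])); print(np.round(r,1))
# handle end: scoop frame: grip (-82,77), half length 62.5 at 45deg
e=62.5/np.sqrt(2)
obs=[('scene',(-82-e,0,77+e+5),S(101,45)),('side',(-82-e,0,77+e+5),D(459,307)),
('scene',(-53,0,33+5),S(143,178)),('side',(-53,0,33+5),D(388,330)),
('scene',(50,50,8),S(247,300)),('side',(50,-50,8),D(293,290))]
p,r=fit(obs,[0.6,0,-0.3]); print('scoop',p,np.degrees(p[2])); print(np.round(r,1))
S=lambda u,v:(170+u/2.9,155+v/2.9)
obs=[('scene',(110,90,0),S(240,345)),('scene',(110,-90,0),S(78,387)),('scene',(110,90,80),S(240,315)),('scene',(110,-90,80),S(62,352)),
('scene',(-110,90,80),S(190,148)),('scene',(-110,-90,80),S(32,186)),
('side',(110,90,0),D(377,200)),('side',(-110,90,0),D(540,267)),('side',(110,90,80),D(375,148)),('side',(-110,90,80),D(544,218)),('side',(-110,-90,80),D(616,127)),('side',(110,-90,80),D(450,62))]
p,r=fit(obs,[0.6,-0.3,0]); print('pan',p,np.degrees(p[2])); print(np.round(r,1))
E
```

```text
[0.50962596 0.29611245 0.99501585] 57.01020850642272
[[-0.5  0.9]
 [-5.  -0.5]
 [-1.  -0. ]
 [-1.  -2.4]
 [-0.9 -2.8]
 [ 0.8 -0.5]
 [ 0.2 -1.9]
 [-1.  -0.1]
 [-0.4 -0.2]
 [-0.2 -2.5]
 [-1.3  0.8]
 [-1.7  1.3]
 [-1.8 -2.9]
 [ 0.9 -0.6]]
rest [ 0.52451731 -0.06361458  0.06220413] 3.564034165522606
[[ 0.2 -1. ]
 [-0.4 -0.8]
 [-0.9 -1.1]
 [-2.2 -0.1]
 [-1.4 -1.3]
 [-0.3 -0.4]]
scoop [ 0.51579681 -0.0658521   0.13690148] 7.843876812633778
[[-0.3  3.1]
 [-2.1  0.7]
 [-1.3  2.1]
 [-1.9  3.4]
 [-0.6 -5.1]
 [ 5.2  2. ]]
pan [ 0.49227449 -0.37072734  0.01377523] 0.7892626917225437
[[ 0.9 -0.7]
 [-0.7  0.7]
 [-1.8 -3.2]
 [-0.7  0.4]
 [ 0.5 -1.5]
 [-0.5 -1. ]
 [-2.2 -0.6]
 [-0.5  1. ]
 [-1.3  0. ]
 [ 0.5  1. ]
 [-0.4 -0.8]
 [-1.1 -1. ]]
```

```bash
cat >> h.py <<'E'
def b2w(P,p=(0.5096,0.2961,0.995)):
    c,s=np.cos(p[2]),np.sin(p[2]); P=np.atleast_2d(P)/1000.; return np.c_[p[0]+c*P[:,0]-s*P[:,1],p[1]+s*P[:,0]+c*P[:,1],P[:,2]]
def plan(target,Rt,rows_min=0,vmax=.0415,amax=7.1):
    """total tool-frame shift (in present tool axes) and turn to target; per-row values assuming constant turn"""
    s=sense(); R0=s['orientation']; rv=R.from_matrix(R0.T@Rt).as_rotvec(degrees=True); d=np.asarray(target)-s['tcp_pos']
    return R0.T@d, rv
def Rtool(yaw_x,tilt=0):
    """tool x horizontal heading yaw_x(deg), z down, then turned +tilt deg about tool y (z leans to x)"""
    a=np.radians(yaw_x); X=np.array([np.cos(a),np.sin(a),0]); Z=np.array([0,0,-1.]); Y=np.cross(Z,X)
    return np.c_[X,Y,Z]@R.from_rotvec([0,tilt,0],degrees=True).as_matrix()
E
python3 - <<'E'
from h import *
for n,P in dict(knob=(-150,100,154),knob2=(-150,133,154),pull=(-108,-10,132),pull2=(120,-10,132)).items(): print(n,b2w([P]))
# tool y = bin x (57deg) -> tool x heading = 57+90
print(plan(b2w([(-150,100,250)])[0],Rtool(147)))
E
```

```text
knob [[0.34404867 0.22473644 0.154     ]]
knob2 [[0.31636962 0.24270504 0.154     ]]
pull [[0.45918128 0.200069   0.132     ]]
pull2 [[0.58332794 0.39130605 0.132     ]]
(array([ 0.22475008, -0.28068679, -0.02777202]), array([-5.86423892e-02, -2.82360020e-02, -5.69979764e+01]))
```

```bash
cat >> h.py <<'E'
def rows(target,Rt,hand,n=None,state=None,q=4,show=True):
    s=sense() if state is None else state
    p,R0=np.array(s['tcp_pos']),np.array(s['orientation']); rv=R.from_matrix(R0.T@Rt).as_rotvec(degrees=True); d=np.asarray(target)-p
    k=max(1,int(np.ceil(max(np.linalg.norm(d)/.0405,np.linalg.norm(rv)/7.0)))) if n is None else n
    out=[];r=np.round(rv/k,1)
    for i in range(k):
        sh=np.round(R0.T@((np.asarray(target)-p)/(k-i)),q); out.append([*sh.tolist(),*r.tolist(),hand])
        p=p+R0@sh; R0=R0@R.from_rotvec(r,degrees=True).as_matrix()
    if show:
        print('['+','.join('['+','.join('%g'%(v+0) for v in o)+']' for o in out)+']',k)
    return dict(tcp_pos=p,orientation=R0)
E
python3 - <<'E'
from h import *
m=camera_model('wrist'); Rm=cv2.Rodrigues(m['rvec'])[0]; s=sense(); print('cam in tool',s['orientation'].T@(-Rm.T@m['tvec']-s['tcp_pos']), s['orientation'].T@Rm.T)
rows(b2w([(-60,0,300)])[0],Rtool(147),1)
E
```

```text
cam in tool [ 0.08292412  0.0014051  -0.16236742] [[-4.61323303e-04 -9.54122409e-01 -2.99416460e-01]
 [ 9.99999781e-01 -5.82016238e-04  3.13915715e-04]
 [-4.73779259e-04 -2.99416250e-01  9.54122469e-01]]
[[0.0273,-0.0164,-0.0087,0,0,-6.3,1],[0.0289,-0.0133,-0.0087,0,0,-6.3,1],[0.0302,-0.0101,-0.0086,0,0,-6.3,1],[0.0312,-0.0067,-0.0087,0,0,-6.3,1],[0.0317,-0.0032,-0.0086,0,0,-6.3,1],[0.0319,0.0003,-0.0087,0,0,-6.3,1],[0.0317,0.0037,-0.0086,0,0,-6.3,1],[0.031,0.0072,-0.0087,0,0,-6.3,1],[0.0301,0.0106,-0.0086,0,0,-6.3,1]] 9
```

Candidates (scene pixels): the scoop could be the large one (313,235) or the small one (207,175), so I take the large one. The rest could be the grey dish (313,240) or the yellow dish (206,326), so I take the grey one, and the crop shows the large scoop lying in it. The only red knob is at (380,150), the blue pull bar is at (385,180) and the blue pan at (216,245). The first move goes to a view over the bin.

>>> move_arm(series=[[0.0273, -0.0164, -0.0087, 0, 0, -6.3, 1], [0.0289, -0.0133, -0.0087, 0, 0, -6.3, 1], [0.0302, -0.0101, -0.0086, 0, 0, -6.3, 1], [0.0312, -0.0067, -0.0087, 0, 0, -6.3, 1], [0.0317, -0.0032, -0.0086, 0, 0, -6.3, 1], [0.0319, 0.0003, -0.0087, 0, 0, -6.3, 1], [0.0317, 0.0037, -0.0086, 0, 0, -6.3, 1], [0.031, 0.0072, -0.0087, 0, 0, -6.3, 1], [0.0301, 0.0106, -0.0086, 0, 0, -6.3, 1], [0, 0, 0, 0, 0, 0, 1]])

```text
time_s: 0.98
tcp_pos: [0.4735, 0.2525, 0.3024]
orientation: [[-0.844, 0.536, 0.001], [0.536, 0.844, 0.003], [0.001, 0.004, -1.0]]
force: [-0.7, 0.1, 0.4]
grip_width: 1.004
```

```bash
cat > look.py <<'E'
import sys
from h import *
import json
def shot(n,fn):
    m=camera_model(n); im=read_camera(n); cv2.imwrite(f'pics/{fn}.png',im)
    json.dump({k:np.asarray(v).tolist() for k,v in m.items()},open(f'pics/{fn}.json','w')); return m,im
def load(fn): return json.load(open(f'pics/{fn}.json')),cv2.imread(f'pics/{fn}.png')
if __name__=='__main__':
    for a in sys.argv[1:]:
        n,fn=a.split(':'); shot(n,fn)
    s=sense(); print(s['time_s'],s['tcp_pos'],s['force'],s['grip_width'],s['qpos'])
E
python3 look.py wrist:w1 scene:s1
```

```text
1.0833 [0.47656568 0.24695645 0.30070448] [ 1.12007093 -0.78481324 -0.91399177] 0.9971575819434494 [-14.221346     7.19659511 -19.86689755  89.05180552   2.45879013
  84.14596734  22.63173715]
```

View pics/w1.png

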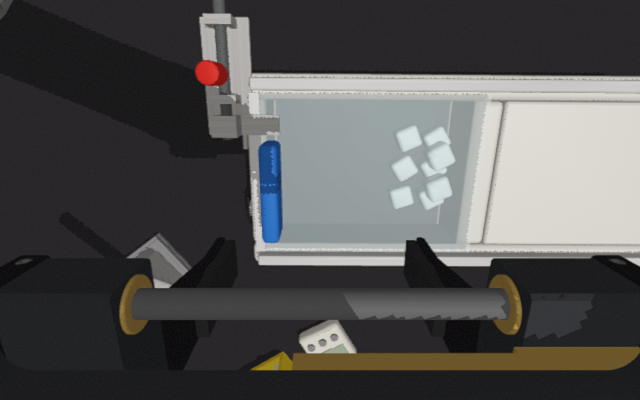

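View pics/s1.png

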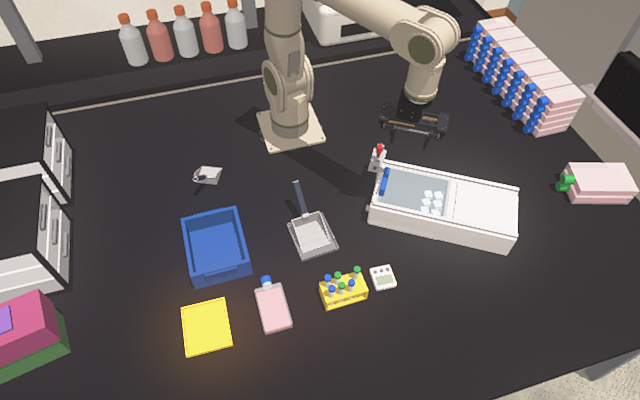

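```bash
python3 - <<'E'
from look import *
m,im=load('w1')
for P in [(-150,100,170),(-108,40,146),(-108,-60,146),(-135,105,100),(-135,-105,100),(-117,-60,146),(100,80,100),(-115,80,100),(-115,-80,100),(100,-80,100),(100,80,36),(100,-80,36)]:
    q=proj(m,b2w([P]))[0]; print(P,q.round(1)); cv2.circle(im,tuple(int(round(x)) for x in q),1,(0,0,255),-1)
crop(im,190,0,520,280,2.4,'pics/c_w1.png')
m,im=load('s1')
crop(im,360,135,530,260,4.7,'pics/c_s1.png')
crop(im,270,170,400,320,4,'pics/c_s1b.png')
E
```

```text
(-150, 100, 170) [202.4  73.1]
(-108, 40, 146) [262.6 144.2]
(-108, -60, 146) [266.5 243.7]
(-135, 105, 100) [239.9  71.3]
(-135, -105, 100) [250.5 262.1]
(-117, -60, 146) [257.6 243.6]
(100, 80, 100) [473.1  99.9]
(-115, 80, 100) [261.2  97.8]
(-115, -80, 100) [266.9 242.6]
(100, -80, 100) [453.4 244.1]
(100, 80, 36) [450.3  98.5]
(100, -80, 36) [435.6 223.7]
```

View pics/c_w1.png

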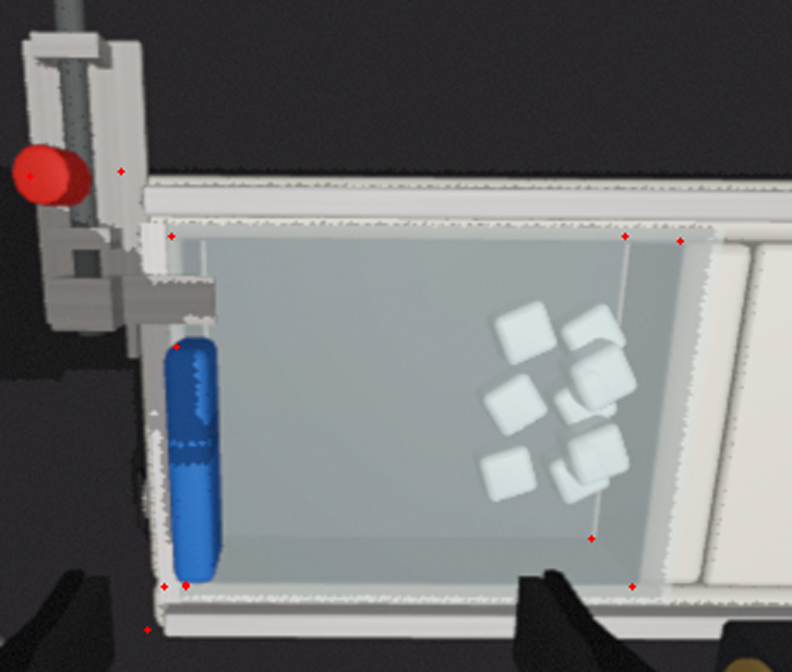

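View pics/c_s1b.png

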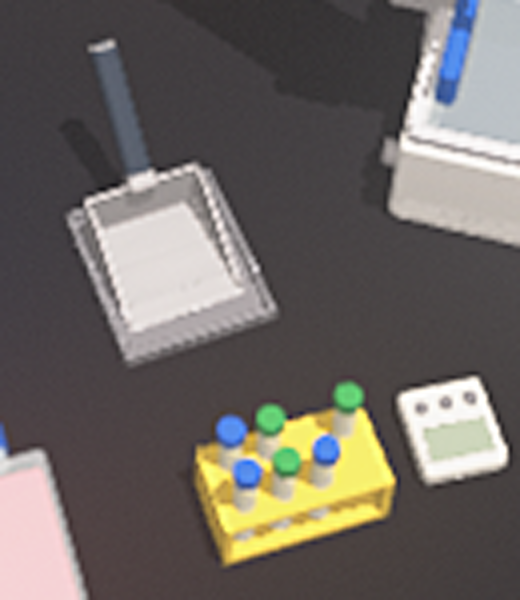

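```bash
python3 - <<'E'
from look import *
from scipy.optimize import least_squares
m,im=load('w1'); W=lambda u,v:(190+u/2.4,v/2.4)
ms={'w':m,'scene':camera_model('scene'),'side':camera_model('side')}
S=lambda u,v:(360+u/4.7,135+v/4.7)
D=lambda u,v:(135+u/4,220+v/4)
obs=[('w',(-150,100,170),W(35,173)),('w',(-117,40,146),W(166,343)),('w',(-117,-60,146),W(174,578)),('w',(100,80,36),W(628,240)),('w',(100,-80,36),W(597,538)),('w',(-115,80,36),W(204,240)),('w',(-135,-105,114),W(163,635)),('w',(-135,105,114),W(143,180)),
('scene',(330,-105,0),S(688,566)),
('scene',(-150,100,170),S(93,50)),('scene',(-108,40,146),S(131,156)),('scene',(-108,-60,146),S(103,263)),
('scene',(330,-105,114),S(740,483)),('scene',(330,105,114),S(748,248)),
('side',(-150,100,170),D(707,153)),('side',(-108,40,146),D(624,130)),('side',(-108,-60,146),D(575,46)),
('side',(330,105,0),D(135,508)),('side',(330,105,114),D(95,445)),('side',(330,-105,114),D(36,225)),('side',(-135,105,0),D(686,275))]
def res(p): return np.concatenate([(proj(ms[c],b2w([P],p))[0]-np.array(q)) for c,P,q in obs])
r=least_squares(res,[.51,.296,.995],loss='soft_l1'); print(r.x,np.degrees(r.x[2])); 
for o,e in zip(obs,res(r.x).reshape(-1,2).round(1)): print(o[0],o[1],e)
r=least_squares(lambda p:res(p)[:16],[.51,.296,.995],loss='soft_l1'); print(r.x,res(r.x)[:16].reshape(-1,2).round(1))
E
```

```text
[0.51180764 0.2993707  0.99192408] 56.83306327203047
w (-150, 100, 170) [3.1 0.6]
w (-117, 40, 146) [-2.   0.9]
w (-117, -60, 146) [-1.2  2.5]
w (100, 80, 36) [ 2.1 -1.2]
w (100, -80, 36) [-0.4 -0.2]
w (-115, 80, 36) [-1.7 -3.6]
w (-135, -105, 114) [-6.5  3.1]
w (-135, 105, 114) [-8.4 -4.9]
scene (330, -105, 0) [0.6 1.4]
scene (-150, 100, 170) [0.3 0.2]
scene (-108, 40, 146) [ 0.2 -2.3]
scene (-108, -60, 146) [ 0.3 -2.6]
scene (330, -105, 114) [2. 0.]
scene (330, 105, 114) [ 1.5 -1.3]
side (-150, 100, 170) [-2.2  0.5]
side (-108, 40, 146) [-1.5  0.4]
side (-108, -60, 146) [-1.3 -2.1]
side (330, 105, 0) [-2.8  1. ]
side (330, 105, 114) [-3.3  1.6]
side (330, -105, 114) [-3.1 -2.8]
side (-135, 105, 0) [-0.2  0. ]
[0.5127845  0.30048664 0.98839894] [[ 5.4  0.2]
 [-0.2  0.7]
 [ 0.   2.4]
 [ 3.5 -0.7]
 [ 0.4  0.2]
 [-0.2 -3.7]
 [-5.6  2.9]
 [-6.5 -5.1]]
```

```bash
sed -i 's/p=(0.5096,0.2961,0.995)/p=(0.5112,0.2985,0.992)/' h.py; python3 - <<'E'
from look import *
m,_=load('w1'); k=unproj(m,[(190+35/2.4,173/2.4)],.17)[0]; ks=unproj(camera_model('scene'),[(360+93/4.7,135+50/4.7)],.17)[0]; kd=unproj(camera_model('side'),[(135+707/4,220+153/4)],.17)[0]
print(k,ks,kd,b2w([(-150,100,170)]))
t=b2w([(-150,100,139)])[0]
Rt=Rtool(146.8)
st=rows([*t[:2],.2],Rt,.6); rows(t,Rt,.6,state=st)
E
```

```text
[0.34435572 0.22669178 0.17      ] [0.34508436 0.22796475 0.17      ] [0.3412472 0.2235959 0.17     ] [[0.34543532 0.22763342 0.17      ]]
[[0.0198,-0.0176,0.0201,0,0,0,0.6],[0.0199,-0.0176,0.0201,0,0,0,0.6],[0.0198,-0.0176,0.0201,0,0,0,0.6],[0.0199,-0.0176,0.0202,0,0,0,0.6],[0.0198,-0.0176,0.0201,0,0,0,0.6]] 5
[[0,0,0.0305,0,0,0,0.6],[0,0,0.0305,0,0,0,0.6]] 2
```

>>> move_arm(series=[[0.02, -0.018, 0.02, 0, 0, 0, 0.6], [0.02, -0.018, 0.02, 0, 0, 0, 0.6], [0.02, -0.018, 0.02, 0, 0, 0, 0.6], [0.02, -0.018, 0.02, 0, 0, 0, 0.6], [0.02, -0.018, 0.02, 0, 0, 0, 0.6], [0, 0, 0, 0, 0, 0, 0.6], [0, 0, 0.0305, 0, 0, 0, 0.6], [0, 0, 0.0305, 0, 0, 0, 0.6], [0, 0, 0, 0, 0, 0, 0.6], [0, 0, 0, 0, 0, 0, 0.6]])

```text
time_s: 1.92
tcp_pos: [0.344, 0.2244, 0.139]
orientation: [[-0.835, 0.551, -0.003], [0.551, 0.835, -0.001], [0.002, -0.003, -1.0]]
force: [-0.8, 0.5, 2.3]
grip_width: 0.6
```

```bash
python3 look.py wrist:w2
```

```text
1.9667 [0.34484079 0.22518507 0.14031943] [-0.76720489  0.70746027  0.32521465] 0.6016000047991248 [-15.17513716  -3.03418564 -23.40904109 118.74612993  -1.36071193
  64.06182519  18.64411406]
```

View pics/w2.png

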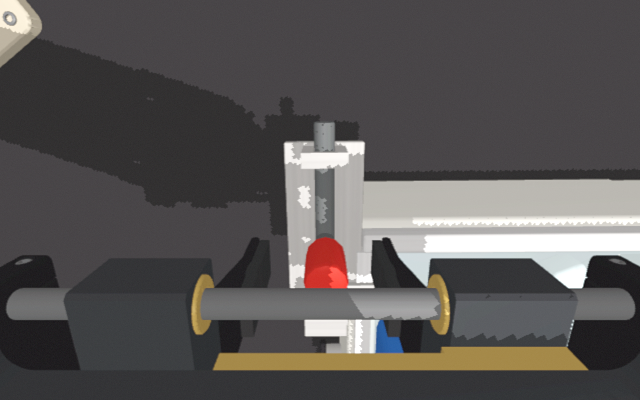

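The knob (326,265) sits between the open fingers. I close on it and draw the bolt.

>>> move_arm(series=[[0, 0, 0, 0, 0, 0, 0.1], [0, 0, 0, 0, 0, 0, 0.1], [0, 0, 0, 0, 0, 0, 0.1], [0, 0, 0, 0, 0, 0, 0.1], [0, 0, 0, 0, 0, 0, 0.1], [0.006, 0, 0, 0, 0, 0, 0.1], [0.008, 0, 0, 0, 0, 0, 0.1], [0.008, 0, 0, 0, 0, 0, 0.1], [0.008, 0, 0, 0, 0, 0, 0.1], [0.006, 0, 0, 0, 0, 0, 0.1], [0, 0, 0, 0, 0, 0, 0.1], [0, 0, 0, 0, 0, 0, 0.1]], grip_force=20)

```text
time_s: 2.97
tcp_pos: [0.3155, 0.2458, 0.14]
orientation: [[-0.836, 0.549, 0.004], [0.549, 0.836, 0.001], [-0.002, 0.003, -1.0]]
force: [9.6, 1.3, -5.1]
grip_width: 0.221
```

```bash
python3 look.py wrist:w3
```

```text
3.0167 [0.31552355 0.24581423 0.13997656] [ 8.46985911  1.70912346 -4.21120278] 0.22197522172694287 [-17.19823743  -4.83997177 -25.87908179 120.29767264  -2.25941262
  63.86004374  14.67966795]
```

View pics/w3.png

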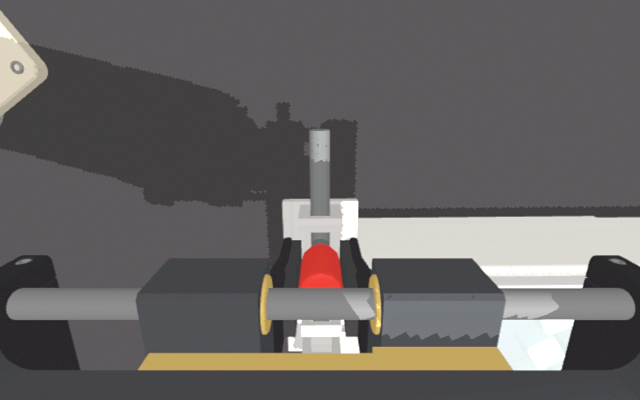

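```bash
python3 - <<'E'
from look import *
Rt=Rtool(146.8); s=sense()
t=b2w([(-108,-10,116)])[0]
st=rows([*s['tcp_pos'][:2],.2],Rt,.7); st=rows([*t[:2],.2],Rt,.7,state=st); st=rows(t,Rt,.7,state=st)
t2=b2w([(-108+232,-10,116)])[0]
rows(t2,Rt,.1,n=10,state=st)
E
```

```text
[[-0.0001,0.0001,-0.03,0.1,0.1,-0.1,0.7],[0,0,-0.03,0.1,0.1,-0.1,0.7]] 2
[[-0.0363,0.0108,-0.0001,0,0,0,0.7],[-0.0362,0.0108,0,0,0,0,0.7],[-0.0363,0.0107,-0.0001,0,0,0,0.7],[-0.0362,0.0108,0,0,0,0,0.7]] 4
[[0,0,0.028,0,0,0,0.7],[-0.0001,0,0.028,0,0,0,0.7],[0,0,0.028,0,0,0,0.7]] 3
[[0,0.0232,0,0,0,0,0.1],[0,0.0232,0,0,0,0,0.1],[0,0.0232,0,0,0,0,0.1],[0,0.0232,0,0,0,0,0.1],[0,0.0232,0,0,0,0,0.1],[0,0.0232,0,0,0,0,0.1],[-0.0001,0.0232,0,0,0,0,0.1],[0,0.0232,0,0,0,0,0.1],[-0.0001,0.0232,0,0,0,0,0.1],[0,0.0232,0,0,0,0,0.1]] 10
```

>>> move_arm(series=[[0, 0, 0, 0, 0, 0, 0.7], [0, 0, 0, 0, 0, 0, 0.7], [0, 0, 0, 0, 0, 0, 0.7], [0, 0, -0.03, 0, 0, 0, 0.7], [0, 0, -0.03, 0, 0, 0, 0.7], [-0.036, 0.011, 0, 0, 0, 0, 0.7], [-0.036, 0.011, 0, 0, 0, 0, 0.7], [-0.036, 0.011, 0, 0, 0, 0, 0.7], [-0.036, 0.011, 0, 0, 0, 0, 0.7], [0, 0, 0, 0, 0, 0, 0.7], [0, 0, 0.028, 0, 0, 0, 0.7], [0, 0, 0.028, 0, 0, 0, 0.7], [0, 0, 0.026, 0, 0, 0, 0.7], [0, 0, 0, 0, 0, 0, 0.7], [0, 0, 0, 0, 0, 0, 0.7]])

```text
time_s: 4.27
tcp_pos: [0.4576, 0.2028, 0.117]
orientation: [[-0.836, 0.549, -0.003], [0.549, 0.836, -0.001], [0.002, -0.002, -1.0]]
force: [-0.4, 0.4, 0.4]
grip_width: 0.706
```

```bash
python3 look.py wrist:w4 side:d4
```

```text
4.3667 [0.45931686 0.203542   0.1191602 ] [ 0.35866236  0.16205192 -0.07349946] 0.6964781101163385 [-12.14638805   9.7037471  -18.3972546  108.56717397   3.45783292
  62.14908968  24.80027516]
```

View pics/w4.png

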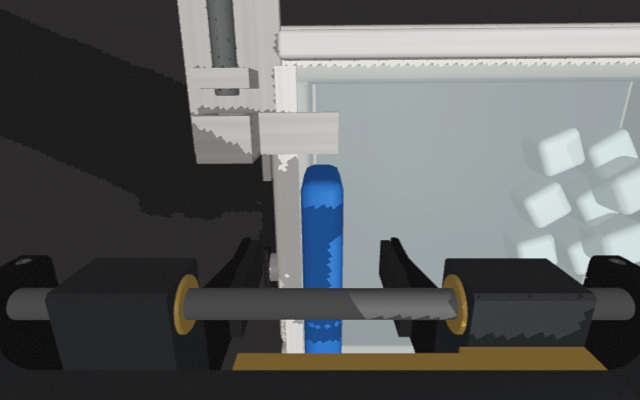

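View pics/d4.png

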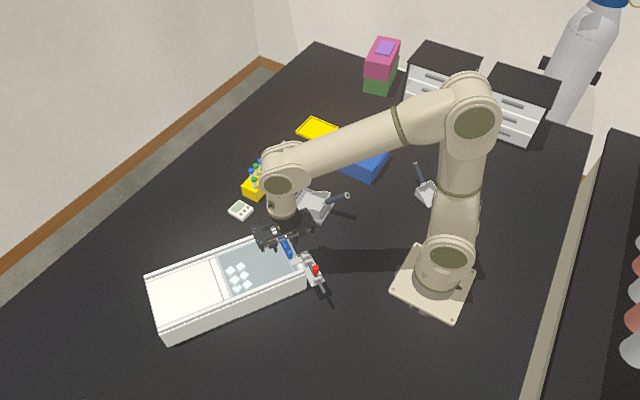

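The bolt tip (230,92) is clear of the keeper and the bar (323,260) is between the fingers. I grip the bar and slide the lid back.

>>> move_arm(series=[[0, 0, 0, 0, 0, 0, 0.1], [0, 0, 0, 0, 0, 0, 0.1], [0, 0, 0, 0, 0, 0, 0.1], [0, 0, 0, 0, 0, 0, 0.1], [0, 0, 0, 0, 0, 0, 0.1], [0, 0, 0, 0, 0, 0, 0.1], [0, 0.012, 0, 0, 0, 0, 0.1], [0, 0.02, 0, 0, 0, 0, 0.1], [0, 0.024, 0, 0, 0, 0, 0.1], [0, 0.024, 0, 0, 0, 0, 0.1], [0, 0.024, 0, 0, 0, 0, 0.1], [0, 0.024, 0, 0, 0, 0, 0.1], [0, 0.024, 0, 0, 0, 0, 0.1], [0, 0.024, 0, 0, 0, 0, 0.1], [0, 0.024, 0, 0, 0, 0, 0.1], [0, 0.02, 0, 0, 0, 0, 0.1], [0, 0.01, 0, 0, 0, 0, 0.1], [0, 0, 0, 0, 0, 0, 0.1], [0, 0, 0, 0, 0, 0, 0.1], [0, 0, 0, 0, 0, 0, 0.1]])

```text
time_s: 6.03
tcp_pos: [0.5833, 0.3944, 0.1169]
orientation: [[-0.836, 0.549, -0.004], [0.549, 0.836, -0.003], [0.002, -0.005, -1.0]]
force: [-9.6, -6.9, 6.9]
grip_width: 0.207
```

```bash
python3 look.py scene:s5
```

```text
6.0833 [0.58327472 0.39434724 0.11691636] [-9.31857676 -7.10087075  6.27373313] 0.20350816390457702 [-25.54771852  34.1900559  -18.27318726  76.08715505  10.68874683
  71.6909681   12.43928816]
```

View pics/s5.png

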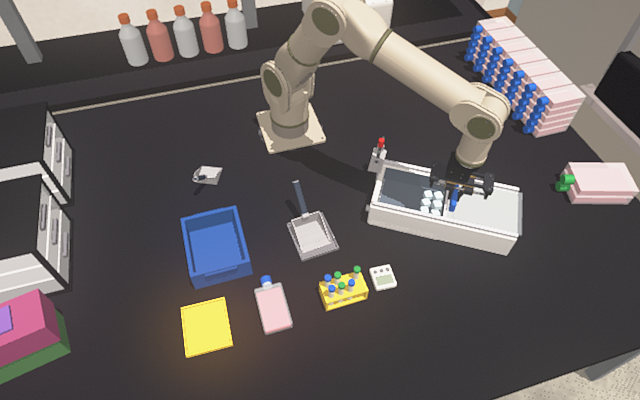

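```bash
cat > kin.py <<'E'
from h import *
from scipy.optimize import least_squares
def rz(a): return R.from_euler('z',a,degrees=True).as_matrix()
def ry(a): return R.from_euler('y',a,degrees=True).as_matrix()
z=np.array([0,0,1.])
def fk(q,g,s=-1,full=False):
    d,a,b,L=g
    M=rz(s*q[0]); p=d*z; M=M@ry(q[1]); p=p+M@(a*z); M=M@rz(s*q[2])@ry(q[3]); el=p; p=p+M@(b*z); w=p; M=M@rz(s*q[4])@ry(q[5]); p=p+M@(L*z)
    M=M@rz(s*q[6])
    return (p,M,w,el) if full else (p,M)
D=[([-1.294,19.0706,-3.706,83.706,1.238,77.342,-5.07],[.6246,0,.2218]),
([-14.221,7.1966,-19.867,89.0518,2.4588,84.146,22.632],[.47657,.24696,.3007]),
([-15.175,-3.034,-23.409,118.746,-1.361,64.062,18.644],[.34484,.22519,.1403]),
([-17.198,-4.84,-25.879,120.298,-2.259,63.86,14.68],[.3155,.2458,.14]),
([-12.146,9.704,-18.397,108.567,3.458,62.149,24.8],[.4593,.2035,.1192]),
([-25.548,34.19,-18.273,76.087,10.689,71.692,12.439],[.58327,.39435,.1169])]
if __name__=='__main__':
  for s in (-1,1):
    r=least_squares(lambda g:np.concatenate([fk(q,g,s)[0]-p for q,p in D]),[.3,.4,.4,.25]); print(s,r.x,r.cost,(r.fun.reshape(-1,3)*1000).round(1).tolist())
    for q,p in D[:2]: print(fk(q,r.x,s)[1].round(2).tolist())
E
python3 kin.py
```

```text
-1 [7.14694129 0.55265101 0.46497295 7.34946345] 0.005176378169001964 [[-2.4, 43.6, -4.5], [-22.7, 31.9, -2.1], [-46.7, 24.9, 5.6], [-21.6, 31.2, 5.0], [-6.2, 39.9, 6.6], [-17.1, 22.8, -10.5]]
[[-1.0, -0.0, -0.0], [-0.0, 1.0, -0.0], [0.0, -0.0, -1.0]]
[[-0.55, -0.84, 0.0], [-0.84, 0.55, 0.0], [-0.0, -0.0, -1.0]]
1 [9.43680275e+01 1.60750704e+00 2.18617470e-03 9.57337778e+01] 0.5110555606476312 [[-228.8, -4.7, -68.7], [-225.3, -322.1, -71.8], [-467.3, -211.3, 98.3], [-85.4, -352.3, 95.8], [-27.3, -343.4, 98.7], [-150.8, -466.7, -152.4]]
[[-1.0, 0.0, -0.0], [0.0, 1.0, 0.0], [0.0, 0.0, -1.0]]
[[-0.55, 0.84, 0.0], [0.84, 0.55, -0.0], [-0.0, 0.0, -1.0]]
```

```bash
cat > kin2.py <<'E'
from kin import *
C=np.array([[0,-1,0],[1,0,0],[0,0,1.]])
y=np.array([0,1.,0]); x=np.array([1.,0,0])
def fk2(q,g,L=.3):
    dL,a,b,e1,e2,e3,k=g
    M=rz(-q[0]); p=(dL+L)*z; M=M@ry(q[1]); p=p+M@(a*z+e1*y); M=M@rz(-q[2])@ry(q[3]); p=p+M@(b*z+e2*y+k*x); M=M@rz(-q[4])@ry(q[5]); p=p+M@(L*z+e3*y)
    return p,M@rz(-q[6])@C
def F(D,L=.3):
    r=least_squares(lambda g:np.concatenate([(fk2(q,g,L)[0]-p)*1000 for q,p in D]+[g[3:]*1]),[0,.5,.4,0,0,0,0]); return r
if __name__=='__main__':
    r=F(D); print(r.x.round(4),r.fun[:-4].reshape(-1,3).round(1).tolist())
E
python3 kin2.py
```

```text
[-9.320e-02  4.481e-01  4.900e-01 -2.180e-02 -2.400e-02  1.000e-04
 -1.000e-04] [[-0.0, -0.0, -0.0], [-0.0, -0.0, 0.0], [0.1, 0.0, 0.0], [-0.1, -0.0, -0.0], [-0.1, -0.0, -0.1], [0.0, 0.1, 0.0]]
```

```bash
cat > ik.py <<'E'
from kin2 import *
import sys
LO=np.array([-148.97,-28.65,-84.17,9.2,-72.65,3.7,-149.18])+2; HI=np.array([148.97,121.19,76.75,138.47,252.65,117.97,149.18])-2
def ik(p,Rt,q0,g,L):
    f=lambda q:np.concatenate([(fk2(q,g,L)[0]-p)*1000,(R.from_matrix(fk2(q,g,L)[1].T@Rt)).as_rotvec()*200,(q-q0)*.002])
    r=least_squares(f,np.clip(q0,LO+.1,HI-.1),bounds=(LO,HI)); e=r.fun; return r.x,np.linalg.norm(e[:3]),np.degrees(np.linalg.norm(e[3:6])/200)
E
python3 - <<'E'
from ik import *
S=(0.516,-0.0655,np.radians(5))
q0=sense()['qpos']; q0=np.array([0,10,-4,100,0,60,-77.])
for L in (.3,.4):
    g=F(D,L).x
    for tilt in (0,15,25,35,45):
        Rt=Rtool(5,tilt)
        for up in (-95,):
            gp=b2w([(up,0,-up-5+5)],S)[0]; p=gp+Rt[:,2]*.019
            q,e,a=ik(p,Rt,q0,g,L); print(L,tilt,q.round(0),round(e,1),round(a,1))
E
```

```text
0.3 0 [  5.   3.  -1. 122.   0.  55. -81.] 0.0 0.0
0.3 15 [  5.  -5.   0. 131.  -4.  40. -76.] 0.0 0.0
0.3 25 [ 30.  -9. -21. 136. -18.  29. -62.] 0.0 0.0
0.3 35 [ 98. -27. -75. 136. -70.  42. -15.] 9.9 4.2
0.3 45 [ 96. -17. -73. 136. -71.  37.  -8.] 23.4 10.2
0.4 0 [  5.   3.  -1. 122.   0.  55. -81.] 0.0 0.0
0.4 15 [  6.  -9.   1. 134.  -4.  40. -76.] 0.0 0.0
0.4 25 [ 93. -27. -71. 136. -55.  45. -26.] 5.0 2.9
0.4 35 [102. -27. -73. 136. -64.  49. -14.] 17.1 9.8
0.4 45 [117. -21. -80. 136. -71.  53.   2.] 28.1 16.2
```

```bash
cat >> ik.py <<'E'
TILT=10.; GP=np.array([-96.,0,91.])  # grip point in scoop frame (mm)
def tcp_for_scoop(o,yaw,pitch,tilt=None,gp=None):
    """scoop origin o (m), yaw deg, pitch deg (mouth down +) -> TCP pos, R"""
    tilt=TILT if tilt is None else tilt; gp=GP if gp is None else gp
    Rs=R.from_euler('ZY',[yaw,pitch],degrees=True).as_matrix(); Rt=Rs@Rtool(0,tilt)
    return np.asarray(o)+Rs@(gp/1000)+Rt[:,2]*.019,Rt
E
python3 - <<'E'
from ik import *
L=.35; g=F(D,L).x
pan=np.array([.492,-.371])
q0=np.array([20,10,0,100,0,60,-77.])
for yaw in (-150,-120,-90,-60,-40,0,40):
  for pitch in (0,40,60,80):
    Rs=R.from_euler('ZY',[yaw,pitch],degrees=True).as_matrix()
    lip=np.array([*pan,.11])
    lip[:2]-=0.03*Rs[:2,0]/np.linalg.norm(Rs[:2,0])*0
    o=lip-Rs@np.array([.05,0,0])
    p,Rt=tcp_for_scoop(o,yaw,pitch)
    best=min((ik(p,Rt,np.array([a,20,b,90,c,60,d]),g,L) for a in (20,40) for b in (0,) for c in (0,90) for d in (-77,77)),key=lambda r:r[1]+r[2])
    print(yaw,pitch,best[0].round(0),round(best[1],1),round(best[2],1))
# bin
for x,zz,pitch in ((0,70,10),(45,38,0),(45,60,-25),(45,150,-25),(-20,200,-25),(-20,200,0)):
    p,Rt=tcp_for_scoop(b2w([(x,0,zz)])[0],56.8,pitch); r=ik(p,Rt,np.array([-15,10,-10,100,0,60,-60.]),g,L); print(x,zz,pitch,r[0].round(0),r[1].round(1),r[2].round(1),p.round(3))
E
```

```text
-150 0 [ 27.  33. -13.  70.  14.  85. 133.] 0.0 0.0
-150 40 [100.  38. -82.  89.  15.  66. 142.] 0.0 0.0
-150 60 [  11.   24.   59.  102.  -71.   87. -147.] 6.9 5.0
-150 80 [  66.   24.    3.  102.  -70.   86. -144.] 0.0 0.0
-120 0 [ 51.  29. -51.  85.  31.  82. 147.] 0.0 0.0
-120 40 [   3.   30.   57.   85.  -51.   95. -147.] 0.0 0.0
-120 60 [  46.   31.   13.   78.  -50.   99. -147.] 0.0 0.0
-120 80 [  66.   44.   -5.   70.  -54.  108. -146.] 0.0 0.0
-90 0 [ -46.   21.   75.  104.  -14.   68. -147.] 3.9 2.3
-90 40 [  33.   28.   12.   74.  -27.  100. -136.] 0.0 0.0
-90 60 [  61.   47.  -26.   54.  -21.  115. -146.] 0.0 0.0
-90 80 [  70.   57.  -33.   49.  -28.  116. -147.] 16.4 10.8
-60 0 [  20.   -3.    0.  114.    7.   61. -133.] 0.0 0.0
-60 40 [  35.   32.    3.   68.  -13.  109. -113.] 0.0 0.0
-60 60 [  56.   45.  -27.   54.   -7.  116. -124.] 19.9 13.0
-60 80 [  68.   58.  -48.   48.   -7.  116. -139.] 45.3 29.9
-40 0 [  21.   -7.    8.  117.    3.   59. -103.] 0.0 0.0
-40 40 [ 33.  33.   2.  66.  -4. 111. -96.] 0.0 0.0
-40 60 [ 32.  40.   5.  56.  -7. 116. -95.] 26.7 17.4
-40
[... 204 characters left out ...]
0 [-10.  70.  71.  52.  -5. 116. -26.] 31.4 20.7
40 0 [ 34.  18.  22.  92. -18.  73.  11.] 0.0 0.0
40 40 [ 27.  23.  -5.  80.  28.  92. -31.] 0.0 0.0
40 60 [ 21.  34. -12.  72.  45. 109. -40.] 0.0 0.0
40 80 [-17.  55.  44.  65.  26. 106. -26.] 0.0 0.0
0 70 10 [-20.  10. -13. 103.   2.  67. -67.] 0.0 0.0 [0.468 0.233 0.157]
45 38 0 [-18.  10. -13. 110.  -3.  51. -62.] 0.0 0.0 [0.485 0.259 0.11 ]
45 60 -25 [ -9.   1. -10. 131. -50.  28. -11.] 0.0 0.0 [0.473 0.24  0.086]
45 150 -25 [-17.  -8.  -1. 127. -36.  38. -27.] 0.0 0.0 [0.473 0.24  0.176]
-20 200 -25 [-19. -18.   7. 128. -30.  48. -29.] 0.0 0.0 [0.438 0.186 0.226]
-20 200 0 [-15.  -5. -10. 105.  -6.  71. -57.] 0.0 0.0 [0.45  0.204 0.272]
```

```bash
python3 - <<'E'
from ik import *
L=.35; g=F(D,L).x
pan=np.array([.492,-.371])
for yaw in (57,75,90):
  for pitch in (-25,0,40,60,80):
    Rs=R.from_euler('ZY',[yaw,pitch],degrees=True).as_matrix()
    o=np.array([*pan,.11])-Rs@np.array([.05,0,0])
    p,Rt=tcp_for_scoop(o,yaw,pitch)
    best=min((ik(p,Rt,np.array([a,20,b,90,c,60,d]),g,L) for a in (20,40) for b in (0,) for c in (0,90) for d in (-50,)),key=lambda r:r[1]+r[2])
    print(yaw,pitch,best[0].round(0),round(best[1],1),round(best[2],1),p.round(3))
s=sense(); st=dict(tcp_pos=s['tcp_pos']+[0,0,.12],orientation=s['orientation'])
mid=rows([.40,-.07,.30],Rtool(5,10),.7,n=21,state=st)
print(mid)
E
```

```text
57 -25 [ 75.  41. -19.  73. -19.  83.  30.] 0.0 0.0 [ 0.405 -0.505  0.115]
57 0 [58. 25. -9. 81. -6. 77. 18.] 0.0 0.0 [ 0.414 -0.491  0.182]
57 40 [ 19.  18.   4.  86.  29.  82. -16.] 0.0 0.0 [ 0.458 -0.424  0.257]
57 60 [  5.  25.   6.  85.  43.  92. -29.] 0.0 0.0 [ 0.487 -0.378  0.27 ]
57 80 [ -8.  37.  12.  83.  51. 102. -37.] 0.0 0.0 [ 0.517 -0.332  0.263]
75 -25 [ 80.  60. -52.  52.  12.  99.  26.] 0.0 0.0 [ 0.451 -0.525  0.115]
75 0 [ 57.  33. -13.  70.  -1.  83.  31.] 0.0 0.0 [ 0.455 -0.509  0.182]
75 40 [28. 14. -7. 91. 33. 74. -3.] 0.0 0.0 [ 0.476 -0.432  0.257]
75 60 [  7.  16.   0.  98.  50.  81. -23.] 0.0 0.0 [ 0.49  -0.379  0.27 ]
75 80 [ -6.  25.   3. 101.  62.  92. -39.] 0.0 0.0 [ 0.504 -0.326  0.263]
90 -25 [ 68.  68. -52.  34.  20. 112.  36.] 0.0 0.0 [ 0.492 -0.531  0.115]
90 0 [ 71.  45. -48.  61.  23.  91.  31.] 0.0 0.0 [ 0.492 -0.514  0.182]
90 40 [31. 11. -9. 95. 33. 65. 11.] 0.0 0.0 [ 0.492 -0.434  0.257]
90 60 [ 20.   8. -13. 107.  56.  70. -16.] 0.0 0.0 [ 0.492 -0.38   0.27 ]
90 80 [  6.  15. -13. 114.  73.  84. -39.] 0.0 0.0 [ 0.492 -0.325  0.263]
[[-0.0048,-
[... 404 characters left out ...]
.6,0.2,6.7,0.7],[-0.023,-0.0044,-0.0051,-0.6,0.2,6.7,0.7],[-0.0233,-0.0016,-0.0052,-0.6,0.2,6.7,0.7],[-0.0233,0.0012,-0.0053,-0.6,0.2,6.7,0.7],[-0.023,0.004,-0.0053,-0.6,0.2,6.7,0.7],[-0.0224,0.0067,-0.0054,-0.6,0.2,6.7,0.7],[-0.0214,0.0093,-0.0053,-0.6,0.2,6.7,0.7],[-0.0202,0.0118,-0.0053,-0.6,0.2,6.7,0.7],[-0.0186,0.0141,-0.0052,-0.6,0.2,6.7,0.7],[-0.0168,0.0162,-0.0052,-0.6,0.2,6.7,0.7],[-0.0148,0.0182,-0.005,-0.6,0.2,6.7,0.7],[-0.0126,0.0198,-0.0049,-0.6,0.2,6.7,0.7]] 21
{'tcp_pos': array([ 0.39997877, -0.06998524,  0.30001353]), 'orientation': array([[ 0.98034614,  0.0963595 ,  0.17215196],
       [ 0.09593776, -0.99532887,  0.01078802],
       [ 0.17238735,  0.00593988, -0.98501133]])}
```

>>> move_arm(series=[[0, 0, 0, 0, 0, 0, 0.6], [0, 0, 0, 0, 0, 0, 0.6], [0, 0, 0, 0, 0, 0, 0.6], [0, 0, 0, 0, 0, 0, 0.6], [0, 0, -0.03, 0, 0, 0, 0.6], [0, 0, -0.03, 0, 0, 0, 0.6], [0, 0, -0.03, 0, 0, 0, 0.6], [0, 0, -0.03, 0, 0, 0, 0.7]])

```text
time_s: 6.75
tcp_pos: [0.5849, 0.3952, 0.2389]
orientation: [[-0.836, 0.549, 0.0], [0.549, 0.836, 0.0], [-0.0, 0.0, -1.0]]
force: [0.8, -0.2, 0.0]
grip_width: 0.62
```

```bash
python3 look.py wrist:w6; python3 - <<'E'
from ik import *
rows([.40,-.07,.30],Rtool(5,10),.7,n=22)
E
```

```text
6.8 [0.5864468  0.39657424 0.24626784] [-0.26984029  0.10544042  5.32927436] 0.6441145801461361 [-25.94874999  30.07808159 -18.65251443  66.52257391   9.3117209
  84.27894404  13.59444222]
[[-0.0046,-0.0224,-0.0026,-0.5,0.2,6.4,0.7],[-0.007,-0.0217,-0.0028,-0.5,0.2,6.4,0.7],[-0.0094,-0.0207,-0.003,-0.5,0.2,6.4,0.7],[-0.0116,-0.0195,-0.0033,-0.5,0.2,6.4,0.7],[-0.0137,-0.0181,-0.0035,-0.5,0.2,6.4,0.7],[-0.0156,-0.0164,-0.0037,-0.5,0.2,6.4,0.7],[-0.0174,-0.0145,-0.0039,-0.5,0.2,6.4,0.7],[-0.0189,-0.0125,-0.004,-0.5,0.2,6.4,0.7],[-0.0201,-0.0103,-0.0042,-0.5,0.2,6.4,0.7],[-0.0211,-0.0079,-0.0044,-0.5,0.2,6.4,0.7],[-0.0218,-0.0055,-0.0045,-0.5,0.2,6.4,0.7],[-0.0223,-0.003,-0.0046,-0.5,0.2,6.4,0.7],[-0.0225,-0.0004,-0.0047,-0.5,0.2,6.4,0.7],[-0.0224,0.0021,-0.0048,-0.5,0.2,6.4,0.7],[-0.022,0.0046,-0.0048,-0.5,0.2,6.4,0.7],[-0.0213,0.0071,-0.0048,-0.5,0.2,6.4,0.7],[-0.0203,0.0095,-0.0048,-0.5,0.2,6.4,0.7],[-0.0192,0.0117,-0.0048,-0.5,0.2,6.4,0.7],[-0.0177,0.0138,-0.0048,-0.5,0.2,6.4,0.7],[-0.016,0.0158,-0.0047,-0.5,0.2,6.4,0.7],[-0.0142,0.0175,-0.0046,-0.5,0.2,6.4,0.7],[-0.0121,0.019,-0.0046,-0.5,0.2,6.4,0.7]] 22
```

View pics/w6.png

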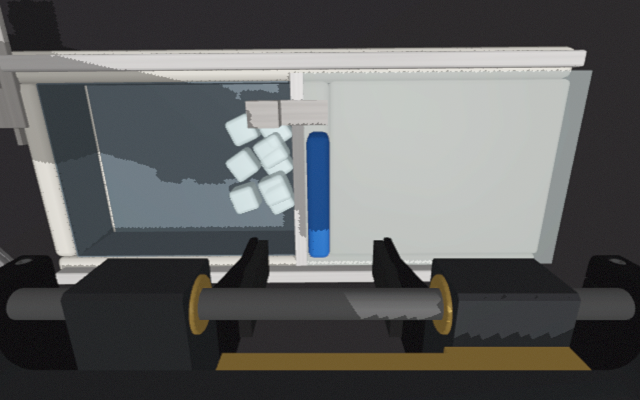

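```bash
python3 - <<'E'
from look import *
m,im=load('w6')
def w2b(P,p=(0.5112,0.2985,0.992)):
    d=P[:,:2]-np.array(p[:2]); c,s=np.cos(p[2]),np.sin(p[2]); return (np.c_[d@[c,s],d@[-s,c],P[:,2]]*1000).round(0)
fl=[(242,128),(276,127),(242,165),(277,165),(244,199),(276,203)]; tp=[(270,150),(277,186)]
print('floor',w2b(unproj(m,fl,.06)).tolist()); print('top',w2b(unproj(m,tp,.088)).tolist())
print('keeper',w2b(unproj(m,[(247,102),(247,122),(327,100),(327,124)],.132)).tolist())
crop(im,180,40,420,270,3,'pics/c_w6.png')
E
```

```text
floor [[46.0, 38.0, 60.0], [80.0, 38.0, 60.0], [44.0, 1.0, 60.0], [79.0, 1.0, 60.0], [43.0, -35.0, 60.0], [76.0, -39.0, 60.0]]
top [[77.0, 21.0, 88.0], [82.0, -13.0, 88.0]]
keeper [[68.0, 64.0, 132.0], [67.0, 49.0, 132.0], [128.0, 65.0, 132.0], [128.0, 48.0, 132.0]]
```

View pics/c_w6.png

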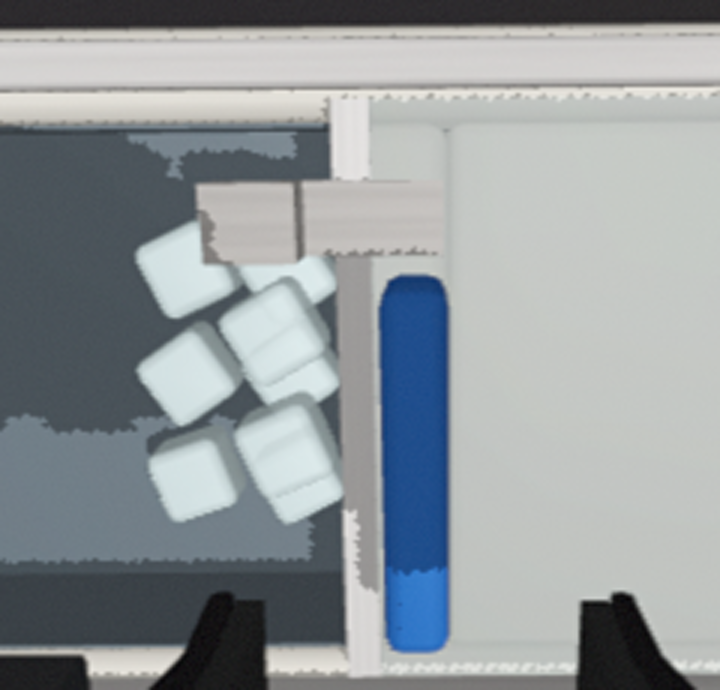

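>>> move_arm(series=[[-0.0046, -0.0224, -0.0026, -0.5, 0.2, 6.4, 0.7], [-0.007, -0.0217, -0.0028, -0.5, 0.2, 6.4, 0.7], [-0.0094, -0.0207, -0.003, -0.5, 0.2, 6.4, 0.7], [-0.0116, -0.0195, -0.0033, -0.5, 0.2, 6.4, 0.7], [-0.0137, -0.0181, -0.0035, -0.5, 0.2, 6.4, 0.7], [-0.0156, -0.0164, -0.0037, -0.5, 0.2, 6.4, 0.7], [-0.0174, -0.0145, -0.0039, -0.5, 0.2, 6.4, 0.7], [-0.0189, -0.0125, -0.004, -0.5, 0.2, 6.4, 0.7], [-0.0201, -0.0103, -0.0042, -0.5, 0.2, 6.4, 0.7], [-0.0211, -0.0079, -0.0044, -0.5, 0.2, 6.4, 0.7], [-0.0218, -0.0055, -0.0045, -0.5, 0.2, 6.4, 0.7], [-0.0223, -0.003, -0.0046, -0.5, 0.2, 6.4, 0.7], [-0.0225, -0.0004, -0.0047, -0.5, 0.2, 6.4, 0.7], [-0.0224, 0.0021, -0.0048, -0.5, 0.2, 6.4, 0.7], [-0.022, 0.0046, -0.0048, -0.5, 0.2, 6.4, 0.7], [-0.0213, 0.0071, -0.0048, -0.5, 0.2, 6.4, 0.7], [-0.0203, 0.0095, -0.0048, -0.5, 0.2, 6.4, 0.7], [-0.0192, 0.0117, -0.0048, -0.5, 0.2, 6.4, 0.7], [-0.0177, 0.0138, -0.0048, -0.5, 0.2, 6.4, 0.7], [-0.016, 0.0158, -0.0047, -0.5, 0.2, 6.4, 0.7]])

```text
time_s: 8.47
tcp_pos: [0.4155, -0.0296, 0.2901]
orientation: [[0.939, 0.31, 0.147], [0.308, -0.951, 0.037], [0.151, 0.011, -0.988]]
force: [1.0, -0.2, 0.5]
grip_width: 0.702
```

>>> move_arm(series=[[-0.0142, 0.0175, -0.0046, -0.5, 0.2, 6.4, 0.7], [-0.0121, 0.019, -0.0046, -0.5, 0.2, 6.4, 0.7], [0, 0, 0, 0, 0, 0, 0.7], [0, 0, 0, 0, 0, 0, 0.7]])

```text
time_s: 8.8
tcp_pos: [0.3989, -0.0718, 0.2955]
orientation: [[0.983, 0.096, 0.158], [0.093, -0.995, 0.022], [0.159, -0.007, -0.987]]
force: [0.2, 0.0, -0.1]
grip_width: 0.701
```

```bash
python3 look.py wrist:w7; python3 -c "
from h import *
print(sense()['orientation'].round(3))"
```

```text
8.85 [ 0.39912999 -0.07092173  0.29526132] [ 1.01503436  0.40455218 -0.53589084] 0.7014914052541907 [  3.08913319 -18.14794883   1.8223313  113.00380167  -1.48895951
  76.23960909 -79.29871218]
[[ 0.983  0.098  0.157]
 [ 0.096 -0.995  0.022]
 [ 0.158 -0.006 -0.987]]
```

View pics/w7.png

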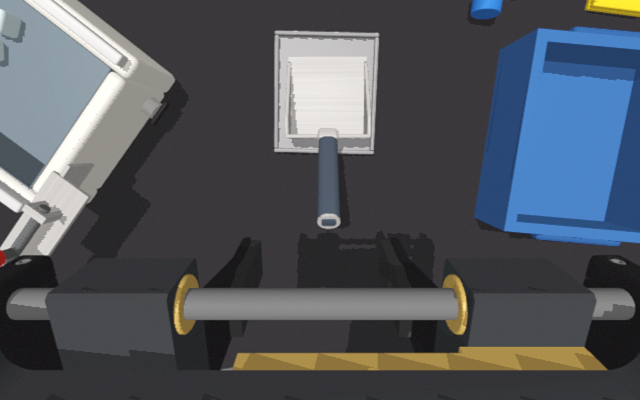

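```bash
python3 - <<'E'
from look import *
m,im=load('w7')
crop(im,260,20,400,240,3.4*.8,'pics/c_w7.png')
E
```

```text
(no output)
```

View pics/c_w7.png

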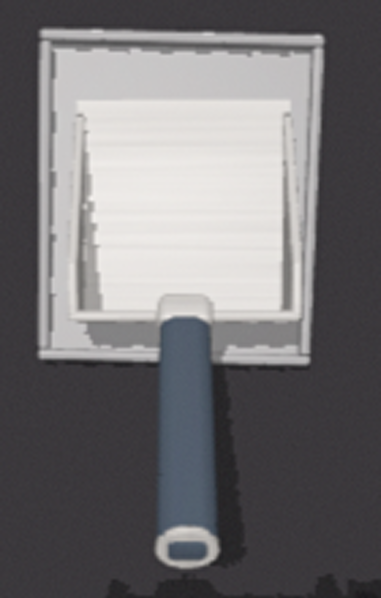

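```bash
python3 - <<'E'
from look import *
from scipy.optimize import least_squares
m,im=load('w7'); W=lambda u,v:(260+u/2.72,20+v/2.72)
def fit(obs,x0):
    f=lambda p:np.concatenate([proj(m,b2w([P],p))[0]-q for P,q in obs])
    r=least_squares(f,x0); print(r.x.round(4),np.degrees(r.x[2]).round(2),r.fun.reshape(-1,2).round(1).tolist()); return r.x
rp=fit([((75,65,14),W(41,33)),((75,-65,14),W(322,38)),((-75,65,14),W(40,357)),((-75,-65,14),W(308,361))],[.52,-.065,.06])
sp=fit([((-53,50,53),W(72,318)),((-53,-50,53),W(300,318)),((50,47,8),W(77,101)),((50,-47,8),W(291,101)),((-126,0,126),W(188,551))],[.52,-.065,.06])
c,s=np.cos(rp[2]),np.sin(rp[2]); d=sp[:2]-rp[:2]; print('scoop in rest',d@[c,s],d@[-s,c],np.degrees(sp[2]-rp[2]))
E
```

```text
[ 0.5245 -0.0645  0.0757] 4.34 [[-0.8, -1.4], [0.6, -1.3], [-0.5, 1.3], [0.7, 1.8]]
[ 0.5186 -0.0682  0.0961] 5.51 [[-0.5, 3.7], [0.1, 3.6], [2.5, 2.3], [-2.2, 2.1], [0.1, -10.1]]
scoop in rest -0.006216369767174423 -0.003245834830851161 1.1701683093321082
```

```bash
python3 - <<'E'
from look import *
m,im=load('w7'); W=lambda u,v:(260+u/2.72,20+v/2.72)
sp=(.5180,-.0680,.0950)
for t in (55,62.5,70,75,80,85):
    e=t/np.sqrt(2); print(t,proj(m,b2w([(-82-e,0,82+e)],sp))[0], W(188,551))
for P in [(-53,50,53),(50,47,8),(-53,0,43)]: print(P,proj(m,b2w([P],sp))[0])
print(W(72,318),W(77,101), W(186,305))
E
```

```text
55 [328.73365257 207.10565983] (329.11764705882354, 222.5735294117647)
62.5 [328.81368102 213.18403999] (329.11764705882354, 222.5735294117647)
70 [328.89580146 219.42131163] (329.11764705882354, 222.5735294117647)
75 [328.95175148 223.67086947] (329.11764705882354, 222.5735294117647)
80 [329.00869384 227.99579763] (329.11764705882354, 222.5735294117647)
85 [329.06665517 232.39811922] (329.11764705882354, 222.5735294117647)
(-53, 50, 53) [285.71338549 141.04727828]
(50, 47, 8) [290.62205242  59.7913135 ]
(-53, 0, 43) [327.72829352 141.23239777]
(286.47058823529414, 136.91176470588235) (288.30882352941177, 57.13235294117647) (328.38235294117646, 132.13235294117646)
```

```bash
sed -i 's/^TILT=.*/TILT=5.; GP=np.array([-100.4,0,95.4])/' ik.py; python3 - <<'E'
from ik import *
D2=D+[([3.089,-18.148,1.822,113.004,-1.489,76.240,-79.299],[.39913,-.07092,.29526])]
for L in (.3,.33,.36,.4): print(L,np.abs(F(D2,L).fun).max())
p,Rt=tcp_for_scoop([.5205,-.068,.005],5,0); print(p,Rt.round(3).tolist())
st=rows(p+[0,0,.06],Rt,.7,n=6); rows(p,Rt,.7,n=4,state=st)
E
```

```text
0.3 2.17656673378519
0.33 0.9236445041991836
0.36 0.3292781070395323
0.4 1.9998415794960644
[ 0.42213171 -0.07660611  0.0814723 ] [[0.992, 0.087, 0.087], [0.087, -0.996, 0.008], [0.087, 0.0, -0.996]]
[[-0.0004,0.0015,0.0259,-0.1,-0.7,0.1,0.7],[-0.0001,0.0014,0.0259,-0.1,-0.7,0.1,0.7],[0.0003,0.0014,0.0259,-0.1,-0.7,0.1,0.7],[0.0006,0.0014,0.0259,-0.1,-0.7,0.1,0.7],[0.0009,0.0013,0.0259,-0.1,-0.7,0.1,0.7],[0.0012,0.0012,0.0258,-0.1,-0.7,0.1,0.7]] 6
[[-0.0013,0,0.015,0,0,0,0.7],[-0.0013,0,0.0149,0,0,0,0.7],[-0.0013,-0.0001,0.015,0,0,0,0.7],[-0.0013,0,0.0149,0,0,0,0.7]] 4
```

>>> move_arm(series=[[-0.0004, 0.0015, 0.026, -0.1, -0.7, 0.1, 0.7], [-0.0001, 0.0014, 0.026, -0.1, -0.7, 0.1, 0.7], [0.0003, 0.0014, 0.026, -0.1, -0.7, 0.1, 0.7], [0.0006, 0.0014, 0.026, -0.1, -0.7, 0.1, 0.7], [0.0009, 0.0013, 0.026, -0.1, -0.7, 0.1, 0.7], [0.0012, 0.0012, 0.026, -0.1, -0.7, 0.1, 0.7], [0, 0, 0, 0, 0, 0, 0.7], [-0.001, 0, 0.01, 0, 0, 0, 0.7]])

```text
time_s: 9.52
tcp_pos: [0.4225, -0.076, 0.1311]
orientation: [[0.993, 0.088, 0.085], [0.088, -0.996, 0.005], [0.085, 0.002, -0.996]]
force: [1.4, 0.4, 2.0]
grip_width: 0.703
```

```bash
python3 look.py wrist:w8 side:d8;  python3 - <<'E'
from ik import *
p,Rt=tcp_for_scoop([.5205,-.068,.005],5,0)
rows(p,Rt,.7,n=4)
m=camera_model('side'); s=cv2.imread('pics/d8.png'); crop(s,260,150,400,250,5,'pics/c_d8.png')
E
```

```text
9.6167 [ 0.42168312 -0.07633741  0.1304183 ] [-0.45601737 -0.69868303  0.38318501] 0.6991362876456787 [  2.65994844  -5.06943897   1.95894257 122.25938481  -0.58798323
  58.00362491 -80.11336895]
[[-0.0009,0,0.0122,0,0,0,0.7],[-0.0009,0.0001,0.0122,0,0,0,0.7],[-0.001,0,0.0122,0,0,0,0.7],[-0.0009,0.0001,0.0122,0,0,0,0.7]] 4
```

View pics/w8.png

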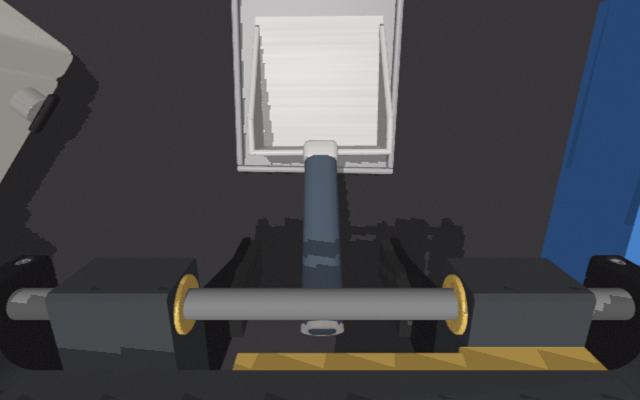

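View pics/c_d8.png

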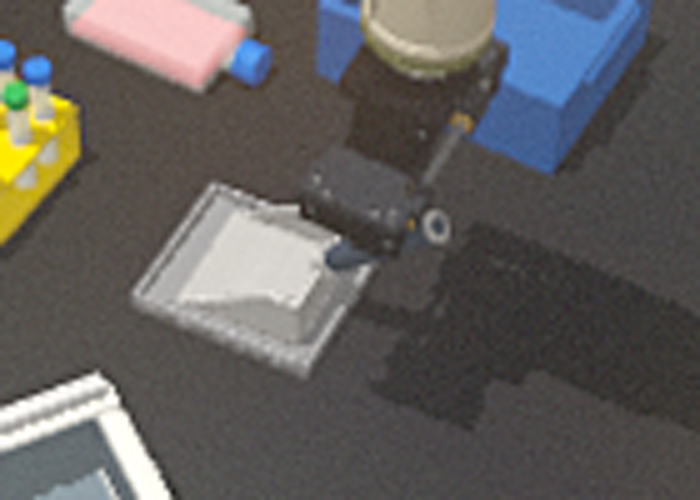

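```bash
python3 - <<'E'
from look import *
m,im=load('w8')
sp=(.5205,-.068,np.radians(5))
for P,o in [((-53,50,53),(249,152)),((-53,-50,53),(394,152)),((50,47,8),(256,18)),((50,-47,8),(383,18)),((-82-53,0,82+53),(322,328))]: print(P,proj(m,b2w([P],sp))[0].round(1),o)
s=sense();print(s['tcp_pos'],s['orientation'].round(3).tolist())
E
```

```text
(-53, 50, 53) [250.7 157.1] (249, 152)
(-53, -50, 53) [391.2 157.1] (394, 152)
(50, 47, 8) [260.1  18. ] (256, 18)
(50, -47, 8) [381.4  18.1] (383, 18)
(-135, 0, 135) [321.8 327. ] (322, 328)
[ 0.42168312 -0.07633741  0.1304183 ] [[0.993, 0.087, 0.084], [0.087, -0.996, 0.005], [0.085, 0.002, -0.996]]
```

>>> move_arm(series=[[-0.001, 0, 0.012, 0, 0, 0, 0.7], [-0.001, 0, 0.012, 0, 0, 0, 0.7], [-0.001, 0, 0.012, 0, 0, 0, 0.7], [-0.001, 0, 0.012, 0, 0, 0, 0.7], [0, 0, 0, 0, 0, 0, 0.7], [0, 0, 0, 0, 0, 0, 0.1], [0, 0, 0, 0, 0, 0, 0.1], [0, 0, 0, 0, 0, 0, 0.1], [0, 0, 0, 0, 0, 0, 0.1], [0, 0, 0, 0, 0, 0, 0.1], [0, 0, 0, 0, 0, 0, 0.1]], grip_force=60)

```text
time_s: 10.53
tcp_pos: [0.4221, -0.0769, 0.0827]
orientation: [[0.993, 0.085, 0.085], [0.085, -0.996, 0.005], [0.085, 0.003, -0.996]]
force: [1.0, 0.0, 1.3]
grip_width: 0.328
```

```bash
python3 look.py wrist:w9; python3 - <<'E'
from ik import *
s=sense(); print(s['orientation'].round(3).tolist())
E
```

```text
10.5833 [ 0.42201077 -0.07693318  0.0826117 ] [-0.07045224  0.36597315  0.21894177] 0.2876420871431793 [  2.65486253  -1.30175857   2.10743261 125.22094599  -0.80469109
  51.24023538 -79.8623333 ]
[[0.993, 0.085, 0.085], [0.085, -0.996, 0.005], [0.085, 0.003, -0.996]]
```

View pics/w9.png

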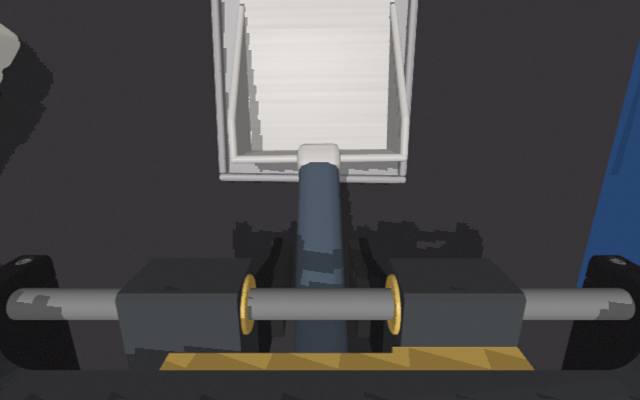

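>>> move_arm(series=[[0, 0, 0, 0, 0, 0, 0.1], [0, 0, 0, 0, 0, 0, 0.1], [0, 0, 0, 0, 0, 0, 0.1], [0, 0, 0, 0, 0, 0, 0.1], [0, 0, -0.01, 0, 0, 0, 0.1], [0.001, 0, -0.02, 0, 0, 0, 0.1], [0.002, 0, -0.03, 0, 0, 0, 0.1], [0.003, 0, -0.035, 0, 0, 0, 0.1], [0, 0, 0, 0, 0, 0, 0.1], [0, 0, 0, 0, 0, 0, 0.1]])

```text
time_s: 11.42
tcp_pos: [0.4207, -0.0771, 0.1794]
orientation: [[0.992, 0.085, 0.088], [0.085, -0.996, 0.004], [0.088, 0.003, -0.996]]
force: [-0.5, -0.2, -3.0]
grip_width: 0.251
```

```bash
python3 look.py wrist:w10 side:d10; python3 - <<'E'
from ik import *
s=sense(); print(s['orientation'].round(3).tolist())
s=cv2.imread('pics/d10.png'); crop(s,260,130,400,250,5,'pics/c_d10.png')
E
```

```text
11.5167 [ 0.41902353 -0.07688657  0.17673943] [-0.00217108 -0.38286171 -2.00559338] 0.243112277544549 [  2.72158878  -8.17587038   1.91451957 119.06202275  -0.42281672
  64.36836253 -80.30816544]
[[0.993, 0.085, 0.083], [0.085, -0.996, 0.005], [0.083, 0.002, -0.997]]
```

View pics/w10.png

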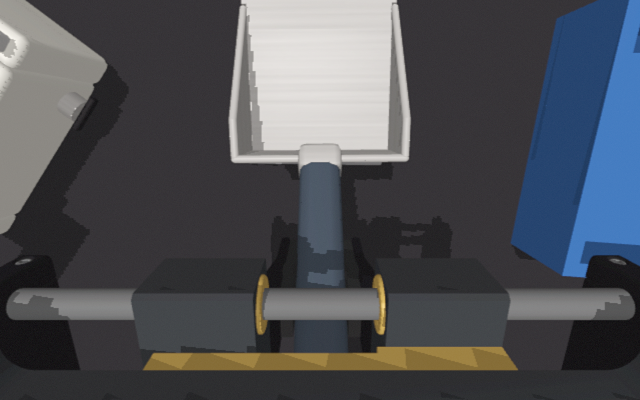

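View pics/c_d10.png

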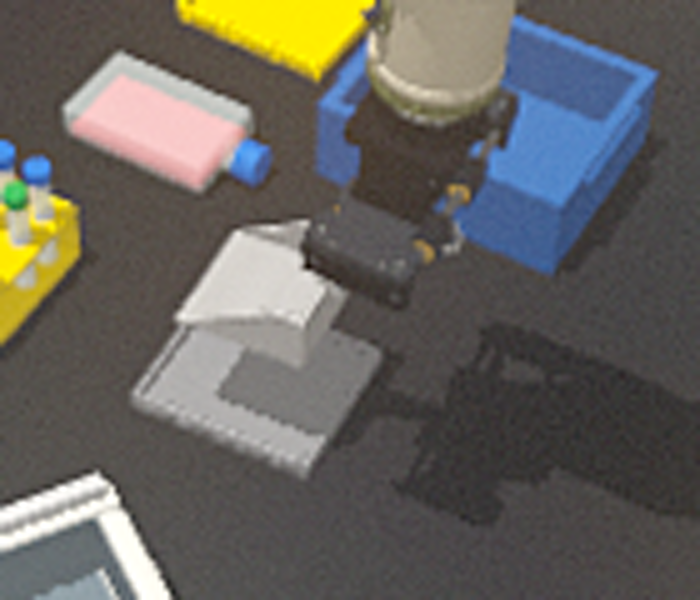

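```bash
sed -i 's/^TILT=.*/TILT=4.9; GP=np.array([-100.4,0,96.5])/' ik.py; cat >> ik.py <<'E'
G=np.array(F(D+[([3.089,-18.148,1.822,113.004,-1.489,76.240,-79.299],[.39913,-.07092,.29526])],.355).x); LL=.355
BY=56.83
def lipbin(x,y,z,pitch,yaw=0):
    """scoop origin (world) putting the lip's underside centre at bin (x,y,z) mm"""
    Rs=R.from_euler('ZY',[BY+yaw,pitch],degrees=True).as_matrix(); return b2w([(x,y,z)])[0]-Rs@np.array([.05,0,0])
def chk(p,Rt,q0=None):
    q0=sense()['qpos'] if q0 is None else q0
    q,e,a=ik(p,Rt,q0,G,LL); print('   ik',q.round(0),round(e,1),round(a,1)); return q
def scoop_now():
    s=sense(); Rs=s['orientation']@Rtool(0,TILT).T; gp=s['tcp_pos']-s['orientation'][:,2]*.019; o=gp-Rs@(GP/1000); return o,Rs
E
python3 - <<'E'
from ik import *
s=sense(); q=s['qpos']
p,Rt=tcp_for_scoop(lipbin(8,-20,170,12),BY,12); q=chk(p,Rt,q); print(p)
st=rows(s['tcp_pos']+[0.02,0.03,.09],Rt@np.eye(3) if 0 else s['orientation'],.1,n=3)
st=rows(p,Rt,.1,n=11,state=st)
p2,Rt=tcp_for_scoop(lipbin(8,-20,60,12),BY,12); q=chk(p2,Rt,q);
p3,Rt=tcp_for_scoop(lipbin(30,-20,36,4),BY,4); q=chk(p3,Rt,q);
p3,Rt=tcp_for_scoop(lipbin(97,-20,36,3),BY,3); q=chk(p3,Rt,q);
p3,Rt=tcp_for_scoop(lipbin(97,-20,60,-22),BY,-22); q=chk(p3,Rt,q);
p3,Rt=tcp_for_scoop(lipbin(40,-20,90,-25),BY,-25); q=chk(p3,Rt,q);
p3,Rt=tcp_for_scoop(lipbin(40,-20,200,-25),BY,-25); q=chk(p3,Rt,q);
E
```

```text
ik [-17.   7. -14.  92.   5.  87. -64.] 0.0 0.0
[0.46152149 0.18594363 0.27680685]
[[0.01,-0.0093,-0.0293,0,0,0,0.1],[0.01,-0.0093,-0.0293,0,0,0,0.1],[0.0099,-0.0094,-0.0293,0,0,0,0.1]] 3
[[0.0039,-0.0209,-0.0006,-0.1,-1,-4.7,0.1],[0.0056,-0.0205,-0.0008,-0.1,-1,-4.7,0.1],[0.0072,-0.02,-0.0009,-0.1,-1,-4.7,0.1],[0.0089,-0.0193,-0.0011,-0.1,-1,-4.7,0.1],[0.0104,-0.0185,-0.0013,-0.1,-1,-4.7,0.1],[0.0118,-0.0176,-0.0015,-0.1,-1,-4.7,0.1],[0.0132,-0.0166,-0.0018,-0.1,-1,-4.7,0.1],[0.0145,-0.0155,-0.002,-0.1,-1,-4.7,0.1],[0.0157,-0.0142,-0.0023,-0.1,-1,-4.7,0.1],[0.0168,-0.0129,-0.0026,-0.1,-1,-4.7,0.1],[0.0177,-0.0115,-0.003,-0.1,-1,-4.7,0.1]] 11
   ik [-17.  11. -14. 101.   6.  75. -66.] 0.0 0.0
   ik [-14.   9. -14. 109.   2.  62. -62.] 0.0 0.0
   ik [-18.  15. -15. 102.   3.  62. -66.] 0.0 0.0
   ik [ -5.   5. -15. 125. -29.  31. -31.] 0.0 0.0
   ik [ -2.  -3. -10. 131. -38.  35. -17.] 0.0 0.0
   ik [  0. -11. -11. 124. -31.  50. -28.] 0.0 0.0
```

>>> move_arm(series=[[0.01, -0.0093, -0.0293, 0, 0, 0, 0.1], [0.01, -0.0093, -0.0293, 0, 0, 0, 0.1], [0.0099, -0.0094, -0.0293, 0, 0, 0, 0.1], [0.0039, -0.0209, -0.0006, -0.1, -1, -4.7, 0.1], [0.0056, -0.0205, -0.0008, -0.1, -1, -4.7, 0.1], [0.0072, -0.02, -0.0009, -0.1, -1, -4.7, 0.1], [0.0089, -0.0193, -0.0011, -0.1, -1, -4.7, 0.1], [0.0104, -0.0185, -0.0013, -0.1, -1, -4.7, 0.1], [0.0118, -0.0176, -0.0015, -0.1, -1, -4.7, 0.1], [0.0132, -0.0166, -0.0018, -0.1, -1, -4.7, 0.1], [0.0145, -0.0155, -0.002, -0.1, -1, -4.7, 0.1], [0.0157, -0.0142, -0.0023, -0.1, -1, -4.7, 0.1], [0.0168, -0.0129, -0.0026, -0.1, -1, -4.7, 0.1], [0.0177, -0.0115, -0.003, -0.1, -1, -4.7, 0.1], [0, 0, 0, 0, 0, 0, 0.1], [0, 0, 0, 0, 0, 0, 0.1], [0, 0, 0, 0, 0, 0, 0.1]])

```text
time_s: 12.93
tcp_pos: [0.4619, 0.1851, 0.2764]
orientation: [[0.549, 0.833, -0.067], [0.826, -0.553, -0.107], [-0.126, 0.003, -0.992]]
force: [0.1, -0.5, -3.0]
grip_width: 0.245
```

```bash
python3 look.py wrist:w11 scene:s11; python3 - <<'E'
from ik import *
o,Rs=scoop_now(); print(o,R.from_matrix(Rs).as_euler('ZYX',degrees=True)); lip=o+Rs@[.05,0,0]; print('lip',lip)
p=(0.5112,0.2985,0.992); d=lip[:2]-p[:2]; c,s_=np.cos(p[2]),np.sin(p[2]); print('lip bin',d@[c,s_],d@[-s_,c])
p2,Rt=tcp_for_scoop(lipbin(8,-20,52,12),BY,12); rows(p2,Rt,.1,n=6)
s=cv2.imread('pics/s11.png'); crop(s,340,120,530,260,4,'pics/c_s11.png')
E
```

```text
13.0333 [0.46210773 0.18471172 0.27716477] [ 0.4306446   0.4402384  -1.39209235] 0.24781017275707745 [-15.59472162   6.94960672 -15.19114253  92.2771577    5.1246982
  87.42431648 -64.93271583]
[0.50691247 0.25140396 0.18063183] [56.33086651 12.08713626 -0.23264426]
lip [0.53401774 0.29209406 0.17016188]
lip bin 0.007119137649516374 -0.022605379139130317
[[0.0026,-0.0003,0.0196,0,0,-0.1,0.1],[0.0026,-0.0003,0.0195,0,0,-0.1,0.1],[0.0026,-0.0002,0.0196,0,0,-0.1,0.1],[0.0026,-0.0003,0.0195,0,0,-0.1,0.1],[0.0026,-0.0002,0.0196,0,0,-0.1,0.1],[0.0025,-0.0003,0.0195,0,0,-0.1,0.1]] 6
```

View pics/w11.png

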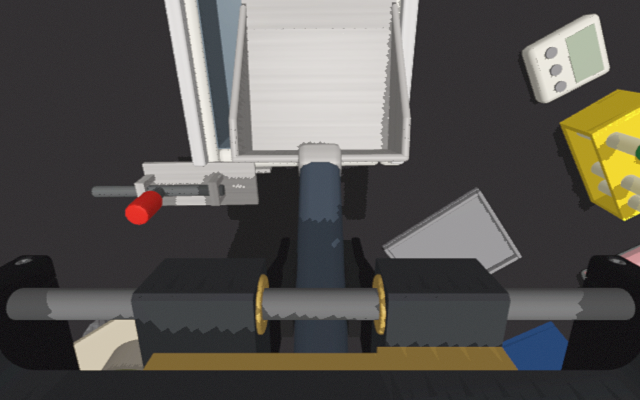

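View pics/c_s11.png

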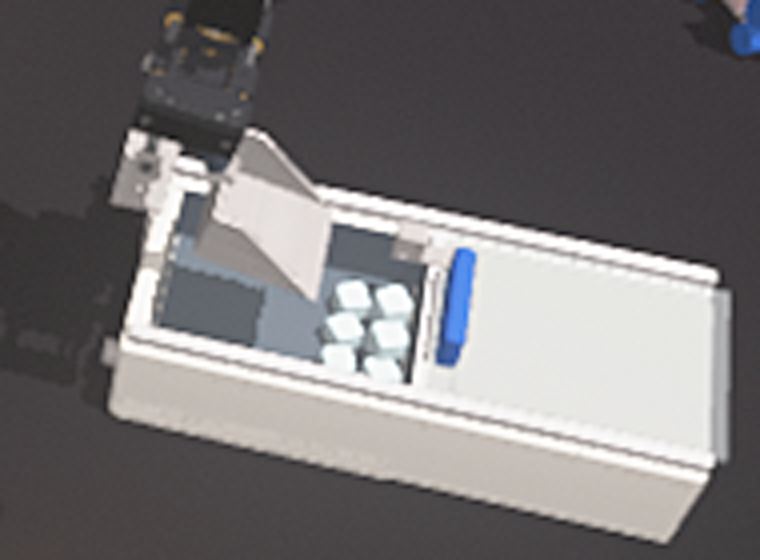

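>>> move_arm(series=[[0.0026, -0.0003, 0.0196, 0, 0, -0.1, 0.1], [0.0026, -0.0003, 0.0195, 0, 0, -0.1, 0.1], [0.0026, -0.0002, 0.0196, 0, 0, -0.1, 0.1], [0.0026, -0.0003, 0.0195, 0, 0, -0.1, 0.1], [0.0026, -0.0002, 0.0196, 0, 0, -0.1, 0.1], [0.0025, -0.0003, 0.0195, 0, 0, -0.1, 0.1], [0, 0, 0, 0, 0, 0, 0.1], [0, 0, 0, 0, 0, 0, 0.1], [0, 0, 0, 0, 0, 0, 0.1]])

```text
time_s: 13.78
tcp_pos: [0.4622, 0.1871, 0.1607]
orientation: [[0.54, 0.839, -0.064], [0.833, -0.544, -0.105], [-0.123, 0.004, -0.992]]
force: [0.3, -0.5, -1.8]
grip_width: 0.248
```

```bash
cat >> ik.py <<'E'
def rep(n=1):
    o,Rs=scoop_now(); lip=o+Rs@[.05,0,0]; p=(0.5112,0.2985,0.992); d=lip[:2]-p[:2]; c,s_=np.cos(p[2]),np.sin(p[2]); s=sense()
    print('t',s['time_s'],'lip bin mm',np.round([d@[c,s_]*1e3,d@[-s_,c]*1e3,lip[2]*1e3],1),'yaw-bin,pitch,roll',(R.from_matrix(Rs).as_euler('ZYX',degrees=True)-[BY,0,0]).round(1),'F',s['force'].round(1),'M',s['moment'].round(2),'grip',round(s['grip_width'],3))
E
python3 - <<'E'
from ik import *
rep(); s=sense()
p2,Rt=tcp_for_scoop(lipbin(8,-20,37,12),BY,12); rows(p2,Rt,.1,n=4)
m=camera_model('scene'); cv2.imwrite('pics/s12.png',read_camera('scene')); s=cv2.imread('pics/s12.png'); crop(s,340,120,530,260,4,'pics/c_s12.png')
E
```

```text
t 13.7833 lip bin mm [  9.4 -19.9  54. ] yaw-bin,pitch,roll [ 0.2 12.  -0.2] F [ 0.3 -0.5 -1.8] M [ 0.09  0.02 -0.  ] grip 0.248
[[0.0002,0,0.0042,0.1,0,0,0.1],[0.0002,0,0.0042,0.1,0,0,0.1],[0.0002,0,0.0043,0.1,0,0,0.1],[0.0002,0,0.0042,0.1,0,0,0.1]] 4
```

View pics/c_s12.png

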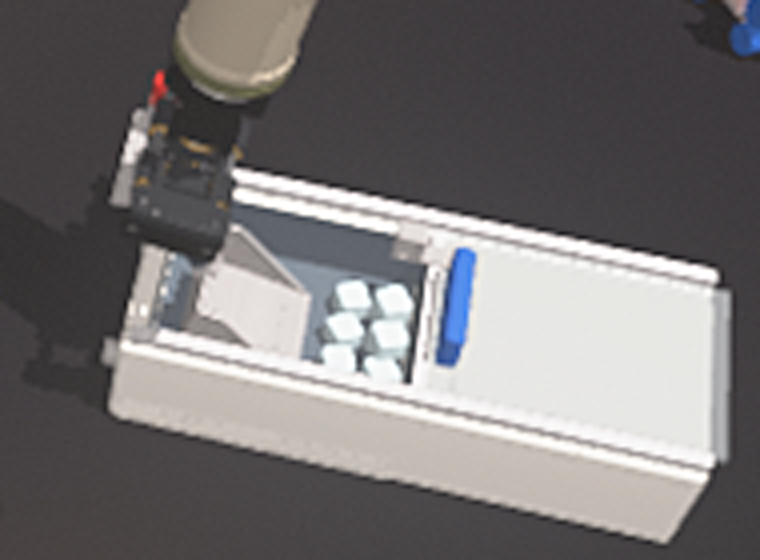

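```bash
python3 - <<'E'
from ik import *
p2,Rt=tcp_for_scoop(lipbin(18,-20,38,5),BY,5); rows(p2,Rt,.1,n=7)
E
```

```text
[[0,0,0.0047,0,1,0,0.1],[0,0,0.0047,0,1,0,0.1],[-0.0001,0,0.0047,0,1,0,0.1],[-0.0002,0,0.0047,0,1,0,0.1],[-0.0003,0,0.0047,0,1,0,0.1],[-0.0004,-0.0001,0.0047,0,1,0,0.1],[-0.0004,0,0.0047,0,1,0,0.1]] 7
```

>>> move_arm(series=[[0, 0, 0.0047, 0, 1, 0, 0.1], [0, 0, 0.0047, 0, 1, 0, 0.1], [-0.0001, 0, 0.0047, 0, 1, 0, 0.1], [-0.0002, 0, 0.0047, 0, 1, 0, 0.1], [-0.0003, 0, 0.0047, 0, 1, 0, 0.1], [-0.0004, 0, 0.0047, 0, 1, 0, 0.1], [-0.0004, 0, 0.0047, 0, 1, 0, 0.1], [0, 0, 0, 0, 0, 0, 0.1], [0, 0, 0, 0, 0, 0, 0.1]])

```text
time_s: 14.58
tcp_pos: [0.4601, 0.184, 0.1278]
orientation: [[0.544, 0.839, 0.002], [0.839, -0.543, -0.003], [-0.002, 0.004, -1.0]]
force: [-0.3, 0.2, -2.0]
grip_width: 0.246
```

```bash
python3 - <<'E'
from ik import *
rep()
E
```

```text
t 14.5833 lip bin mm [ 17.7 -19.6  37.5] yaw-bin,pitch,roll [ 0.2  5.  -0.2] F [-0.3  0.2 -2. ] M [-0.1   0.16  0.02] grip 0.246
```

>>> move_arm(series=[[0, 0, 0.001, 0, 0, 0, 0.1], [0, 0, 0.001, 0, 0, 0, 0.1], [0, 0, 0, 0, 0, 0, 0.1]])

```text
time_s: 14.83
tcp_pos: [0.4603, 0.1844, 0.1254]
orientation: [[0.543, 0.84, 0.002], [0.84, -0.543, -0.003], [-0.001, 0.004, -1.0]]
force: [-1.2, -1.1, 2.9]
grip_width: 0.25
```

```bash
python3 - <<'E'
from ik import *
rep()
E
```

```text
t 14.8333 lip bin mm [ 18.1 -19.4  35.2] yaw-bin,pitch,roll [ 0.3  5.  -0.2] F [-1.2 -1.1  2.9] M [0.06 0.18 0.05] grip 0.25
```

>>> move_arm(series=[[0, 0, 0.001, 0, 0, 0, 0.1], [0, 0, 0.001, 0, 0, 0, 0.1], [0, 0, 0, 0, 0, 0, 0.1]])

```text
time_s: 15.08
tcp_pos: [0.4602, 0.1841, 0.1235]
orientation: [[0.543, 0.84, 0.002], [0.84, -0.543, -0.003], [-0.002, 0.004, -1.0]]
force: [-3.7, -3.8, 7.8]
grip_width: 0.246
```

```bash
python3 - <<'E'
from ik import *
rep()
E
```

```text
t 15.0833 lip bin mm [ 17.8 -19.5  33.3] yaw-bin,pitch,roll [ 0.3  5.  -0.2] F [-3.7 -3.8  7.8] M [0.01 0.42 0.15] grip 0.246
```

>>> move_arm(series=[[0.006, 0, -0.001, 0, 0, 0, 0.1], [0.008, 0, 0, 0, 0, 0, 0.1], [0.008, 0, 0, 0, 0, 0, 0.1], [0.008, 0, 0, 0, 0, 0, 0.1], [0.008, 0, 0, 0, 0, 0, 0.1], [0.004, 0, 0, 0, 0, 0, 0.1]])

```text
time_s: 15.58
tcp_pos: [0.4833, 0.2206, 0.1239]
orientation: [[0.543, 0.84, 0.002], [0.84, -0.543, -0.003], [-0.002, 0.003, -1.0]]
force: [-3.2, -3.7, 6.5]
grip_width: 0.249
```

```bash
python3 - <<'E'
from ik import *
rep(); cv2.imwrite('pics/s13.png',read_camera('scene')); s=cv2.imread('pics/s13.png'); crop(s,340,120,530,260,4,'pics/c_s13.png')
cv2.imwrite('pics/w13.png',read_camera('wrist'))
E
```

```text
t 15.5833 lip bin mm [ 61.  -18.8  33.7] yaw-bin,pitch,roll [ 0.3  5.  -0.2] F [-3.2 -3.7  6.5] M [-0.36  0.33 -0.04] grip 0.249
```

View pics/c_s13.png

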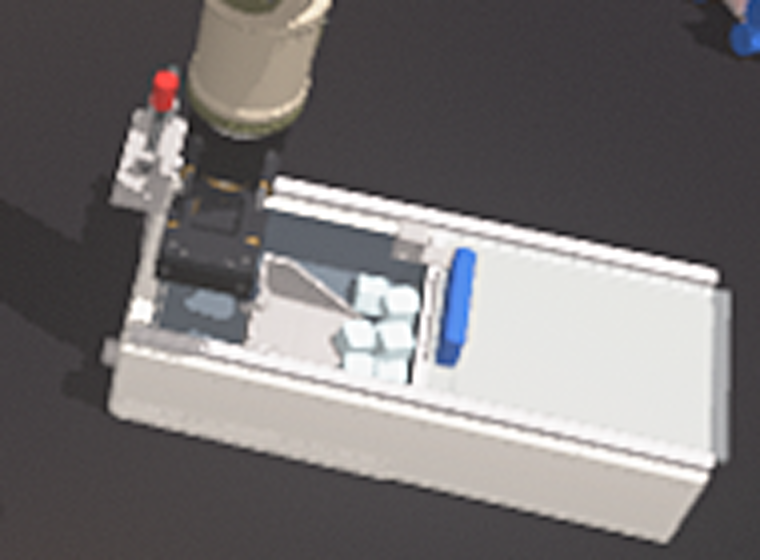

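View pics/w13.png

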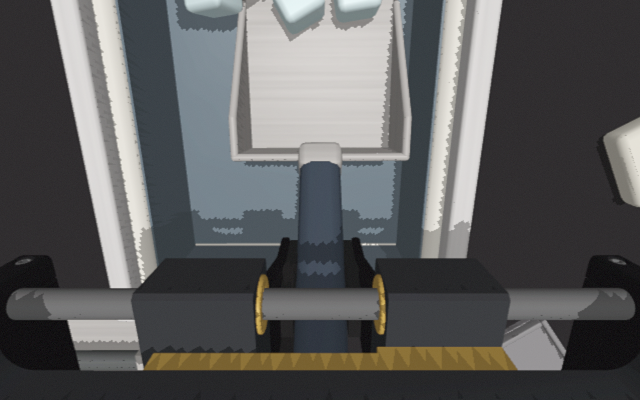

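>>> move_arm(series=[[0.008, 0, 0, 0, 0, 0, 0.1], [0.008, 0, 0, 0, 0, 0, 0.1], [0.008, 0, 0, 0, 0, 0, 0.1], [0.006, 0, 0, 0, 0, 0, 0.1], [0.004, 0, 0, 0, 0, 0, 0.1], [0, 0, 0, 0, 0, 0, 0.1]])

```text
time_s: 16.18
tcp_pos: [0.5012, 0.2477, 0.1238]
orientation: [[0.543, 0.84, 0.0], [0.84, -0.543, -0.005], [-0.004, 0.003, -1.0]]
force: [-3.2, -4.9, 7.1]
grip_width: 0.247
```

```bash
python3 - <<'E'
from ik import *
rep(); cv2.imwrite('pics/s14.png',read_camera('scene')); s=cv2.imread('pics/s14.png'); crop(s,340,120,530,260,4,'pics/c_s14.png')
cv2.imwrite('pics/w14.png',read_camera('wrist'))
E
```

```text
t 16.1833 lip bin mm [ 93.3 -19.1  33.3] yaw-bin,pitch,roll [ 0.2  5.1 -0.2] F [-3.2 -4.9  7.1] M [-0.48  0.52  0.08] grip 0.247
```

View pics/c_s14.png

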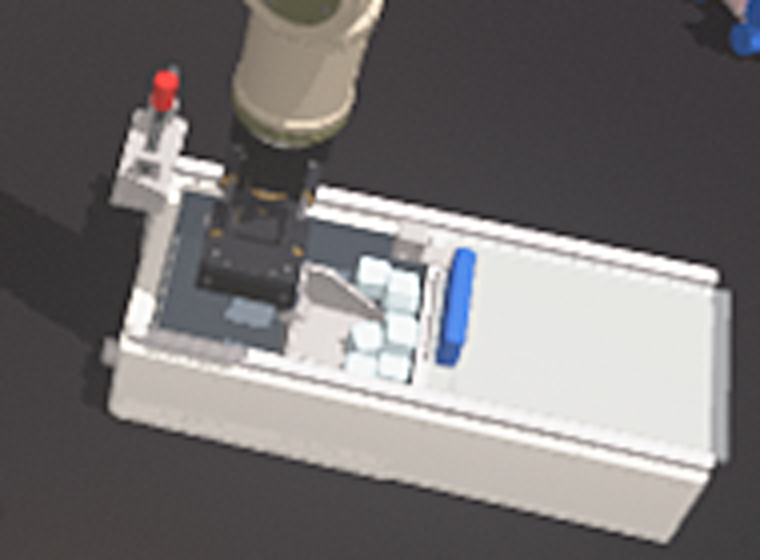

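View pics/w14.png

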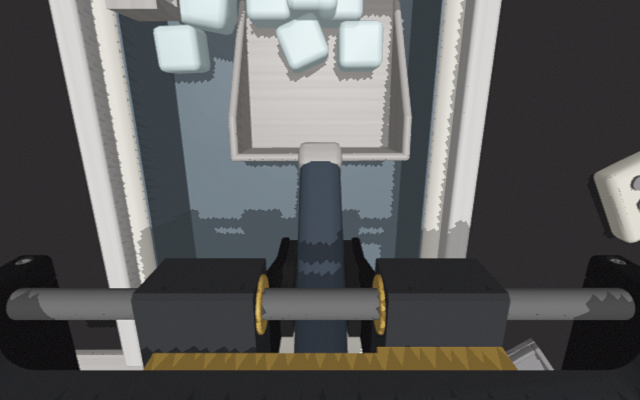

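```bash
python3 - <<'E'
from ik import *
s=sense(); st=dict(tcp_pos=s['tcp_pos']+s['orientation'][:,0]*.004,orientation=s['orientation'])
p,Rt=tcp_for_scoop(lipbin(94,-20,78,-18),BY,-18); q=chk(p,Rt); st=rows(p,Rt,.1,n=9,state=st)
p,Rt=tcp_for_scoop(lipbin(80,-20,190,-20),BY,-20); q=chk(p,Rt,q); st=rows(p,Rt,.1,n=7,state=st)
E
```

```text
ik [ -8.   3. -14. 121. -20.  38. -41.] 0.0 0.0
[[-0.0031,0.0001,0.002,0,2.6,0,0.1],[-0.0031,0,0.0019,0,2.6,0,0.1],[-0.0032,0.0001,0.0017,0,2.6,0,0.1],[-0.0033,0,0.0016,0,2.6,0,0.1],[-0.0034,0.0001,0.0014,0,2.6,0,0.1],[-0.0034,0,0.0013,0,2.6,0,0.1],[-0.0035,0.0001,0.0011,0,2.6,0,0.1],[-0.0036,0,0.0009,0,2.6,0,0.1],[-0.0036,0.0001,0.0008,0,2.6,0,0.1]] 9
   ik [ -7.  -6. -12. 117. -21.  51. -41.] 0.0 0.0
[[0.004,0,-0.0148,0,0.2,0,0.1],[0.0041,0,-0.0148,0,0.2,0,0.1],[0.0041,0,-0.0147,0,0.2,0,0.1],[0.0042,0.0001,-0.0147,0,0.2,0,0.1],[0.0043,0,-0.0147,0,0.2,0,0.1],[0.0043,0.0001,-0.0148,0,0.2,0,0.1],[0.0044,0,-0.0147,0,0.2,0,0.1]] 7
```

>>> move_arm(series=[[0.003, 0, 0, 0, 0, 0, 0.1], [0, 0, 0, 0, 0, 0, 0.1], [-0.0045, 0, 0.001, 0, 2.6, 0, 0.1], [-0.0035, 0, 0.0015, 0, 2.6, 0, 0.1], [-0.0032, 0, 0.0015, 0, 2.6, 0, 0.1], [-0.0033, 0, 0.0015, 0, 2.6, 0, 0.1], [-0.0034, 0, 0.0014, 0, 2.6, 0, 0.1], [-0.0034, 0, 0.0013, 0, 2.6, 0, 0.1], [-0.0035, 0, 0.0011, 0, 2.6, 0, 0.1], [-0.0036, 0, 0.0009, 0, 2.6, 0, 0.1], [-0.0036, 0, 0.0008, 0, 2.6, 0, 0.1], [0, 0, 0, 0, 0, 0, 0.1]])

```text
time_s: 17.28
tcp_pos: [0.4848, 0.2239, 0.1049]
orientation: [[0.5, 0.839, 0.214], [0.771, -0.544, 0.33], [0.394, 0.0, -0.919]]
force: [-0.3, -0.5, -4.7]
grip_width: 0.246
```

```bash
python3 - <<'E'
from ik import *
rep(); cv2.imwrite('pics/s15.png',read_camera('scene')); s=cv2.imread('pics/s15.png'); crop(s,340,120,530,260,4,'pics/c_s15.png')
cv2.imwrite('pics/w15.png',read_camera('wrist'))
p,Rt=tcp_for_scoop(lipbin(80,-20,190,-20),BY,-20); q=chk(p,Rt); st=rows(p,Rt,.1,n=7)
E
```

```text
t 17.2833 lip bin mm [ 88.7 -18.2  77.9] yaw-bin,pitch,roll [  0.2 -18.3  -0. ] F [-0.3 -0.5 -4.7] M [-0.95  0.77 -0.01] grip 0.246
   ik [ -3.  -6. -15. 117. -22.  51. -40.] 0.0 0.0
[[0.0044,0.0002,-0.0145,0,0.3,0,0.1],[0.0045,0.0002,-0.0145,0,0.3,0,0.1],[0.0046,0.0002,-0.0145,0,0.3,0,0.1],[0.0046,0.0002,-0.0144,0,0.3,0,0.1],[0.0047,0.0002,-0.0144,0,0.3,0,0.1],[0.0048,0.0001,-0.0144,0,0.3,0,0.1],[0.0049,0.0002,-0.0143,0,0.3,0,0.1]] 7
```

View pics/c_s15.png

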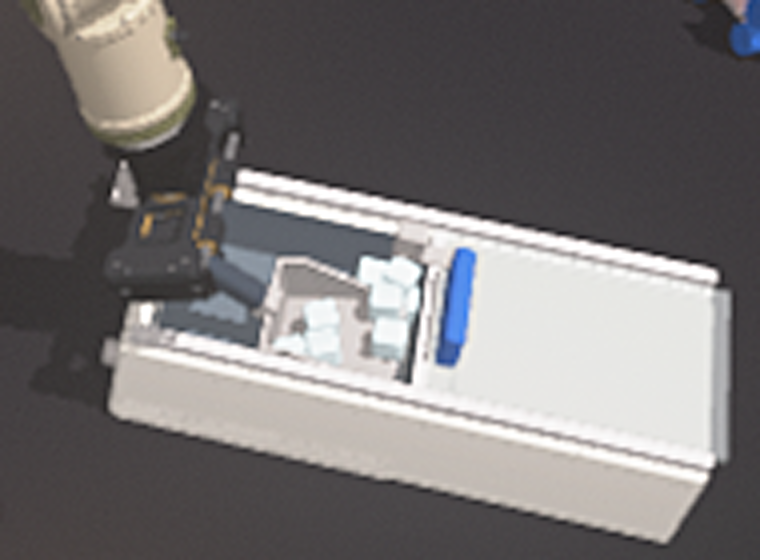

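View pics/w15.png

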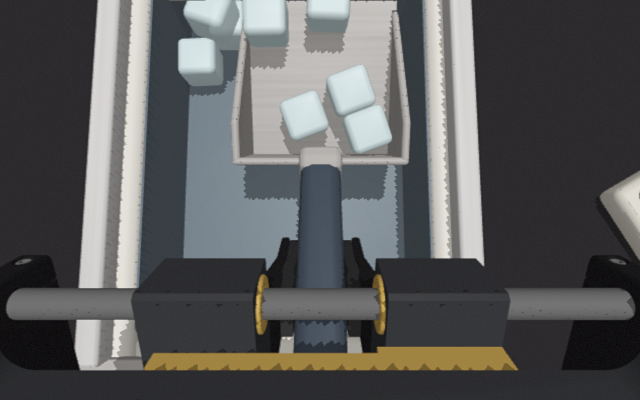

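```bash
python3 - <<'E'
from ik import *
p,Rt=tcp_for_scoop(lipbin(78,-19,92,-27),BY,-27); q=chk(p,Rt); st=rows(p,Rt,.1,n=5)
Rs=R.from_euler('ZY',[BY,-27],degrees=True).as_matrix(); print('back z',lipbin(78,-19,92,-27)+Rs@[-.053,0,0],p)
E
```

```text
ik [ -1.   1. -15. 129. -41.  32. -16.] 0.0 0.0
[[-0.0038,0,0.0012,0,1.8,0.1,0.1],[-0.0038,0,0.0011,0,1.8,0.1,0.1],[-0.0038,0,0.001,0,1.8,0.1,0.1],[-0.0038,0.0001,0.0008,0,1.8,0.1,0.1],[-0.0039,0,0.0007,0,1.8,0.1,0.1]] 5
back z [0.51956094 0.27658294 0.04523898] [0.47797755 0.21296417 0.0935715 ]
```

```bash
python3 - <<'E'
from ik import *
p,Rt=tcp_for_scoop(lipbin(80,-19,112,-26),BY,-26); q=chk(p,Rt); st=rows(p,Rt,.1,n=5)
E
```

```text
ik [ -2.  -1. -14. 127. -36.  35. -22.] 0.0 0.0
[[-0.0016,0,-0.0028,0,1.6,0.1,0.1],[-0.0015,0,-0.0029,0,1.6,0.1,0.1],[-0.0014,0,-0.0029,0,1.6,0.1,0.1],[-0.0013,0.0001,-0.003,0,1.6,0.1,0.1],[-0.0013,0.0001,-0.0031,0,1.6,0.1,0.1]] 5
```

>>> move_arm(series=[[-0.0016, 0, -0.0028, 0, 1.6, 0, 0.1], [-0.0015, 0, -0.0029, 0, 1.6, 0, 0.1], [-0.0014, 0, -0.0029, 0, 1.6, 0, 0.1], [-0.0013, 0, -0.003, 0, 1.6, 0, 0.1], [-0.0013, 0, -0.0031, 0, 1.6, 0, 0.1], [0, 0, 0, 0, 0, 0, 0.1]])

```text
time_s: 17.88
tcp_pos: [0.4792, 0.2149, 0.1171]
orientation: [[0.463, 0.84, 0.283], [0.719, -0.543, 0.435], [0.519, 0.002, -0.855]]
force: [-0.1, -0.1, -3.1]
grip_width: 0.248
```

```bash
python3 - <<'E'
from ik import *
rep(); cv2.imwrite('pics/s16.png',read_camera('scene')); s=cv2.imread('pics/s16.png'); crop(s,340,120,530,260,4,'pics/c_s16.png')
cv2.imwrite('pics/w16.png',read_camera('wrist'))
p,Rt=tcp_for_scoop(lipbin(78,-20,200,-22),BY,-22); q=chk(p,Rt); st=rows(p,Rt,.1,n=6)
E
```

```text
t 17.8833 lip bin mm [ 80.3 -18.1 113.6] yaw-bin,pitch,roll [  0.4 -26.4  -0.1] F [-0.1 -0.1 -3.1] M [-1.19  0.8   0.02] grip 0.248
   ik [  1.  -7. -17. 118. -25.  51. -37.] 0.0 0.0
[[0.0082,0.0002,-0.0143,0,-0.7,0.1,0.1],[0.008,0.0002,-0.0144,0,-0.7,0.1,0.1],[0.0079,0.0002,-0.0145,0,-0.7,0.1,0.1],[0.0077,0.0002,-0.0146,0,-0.7,0.1,0.1],[0.0075,0.0001,-0.0147,0,-0.7,0.1,0.1],[0.0073,0.0001,-0.0147,0,-0.7,0.1,0.1]] 6
```

View pics/c_s16.png

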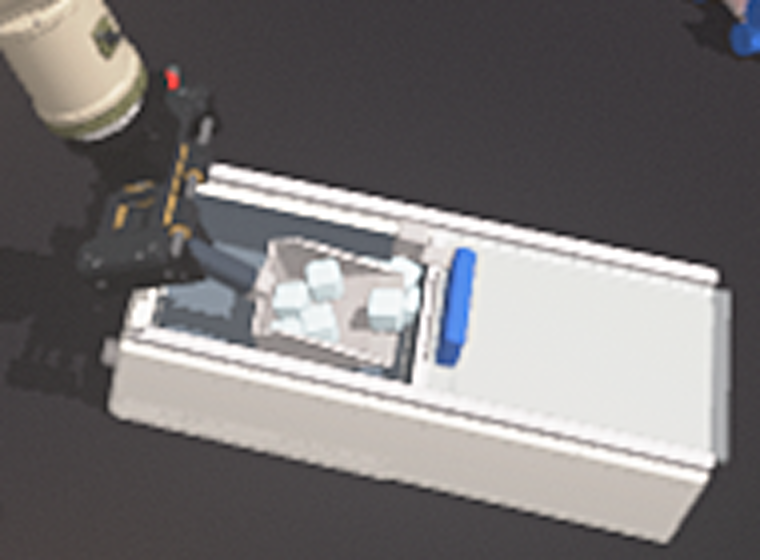

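View pics/w16.png

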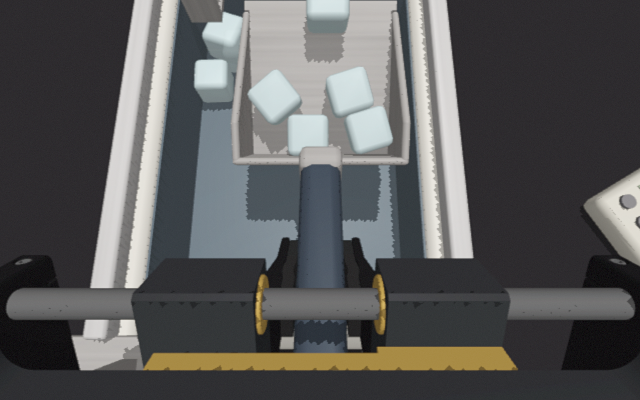

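```bash
python3 - <<'E'
from look import *
im=cv2.imread('pics/s16.png'); crop(im,395,165,455,225,10,'pics/c_s16b.png')
m,im=shot('side','d16'); crop(im,200,210,340,300,5.6,'pics/c_d16.png')
E
```

```text
(no output)
```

View pics/c_s16b.png

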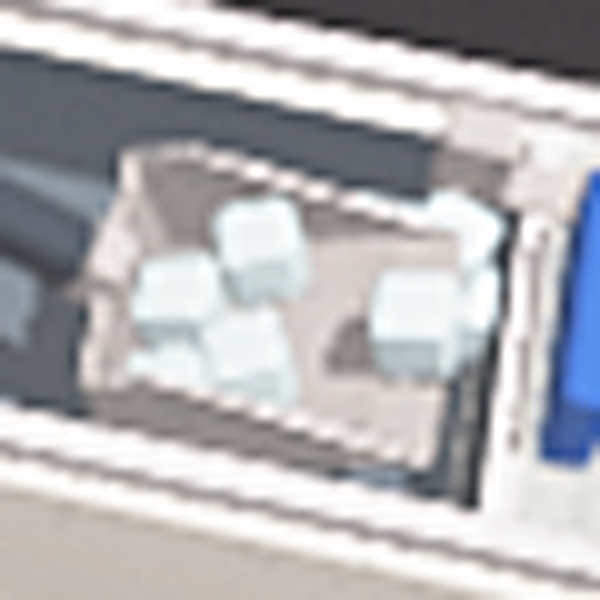

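View pics/c_d16.png

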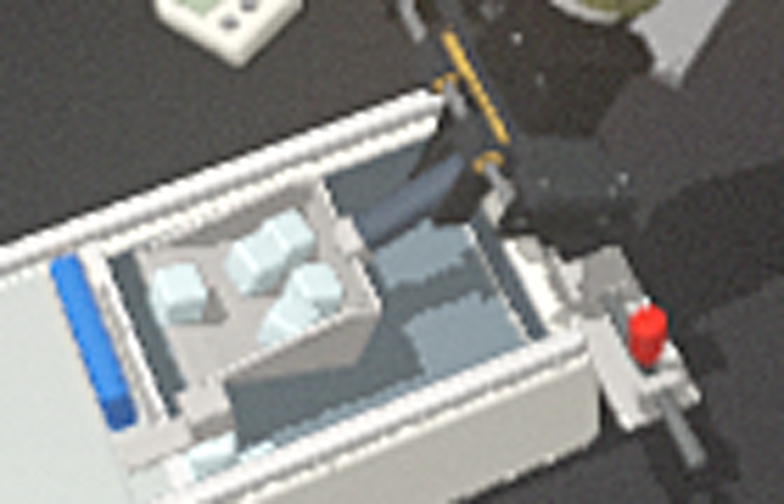

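```bash
python3 - <<'E'
from ik import *
p,Rt=tcp_for_scoop(lipbin(76,-20,205,-26),BY,-26); q=chk(p,Rt); st=rows(p,Rt,.1,n=6)
E
```

```text
ik [  1.  -9. -15. 121. -31.  47. -30.] 0.0 0.0
[[0.0072,0.0002,-0.0136,0,-0.1,0.1,0.1],[0.0072,0.0002,-0.0136,0,-0.1,0.1,0.1],[0.0072,0.0002,-0.0136,0,-0.1,0.1,0.1],[0.0071,0.0002,-0.0136,0,-0.1,0.1,0.1],[0.0071,0.0001,-0.0136,0,-0.1,0.1,0.1],[0.0072,0.0001,-0.0137,0,-0.1,0.1,0.1]] 6
```

>>> move_arm(series=[[0.005, 0, -0.009, 0, 0, 0, 0.1], [0.0072, 0, -0.0136, 0, 0, 0, 0.1], [0.0072, 0, -0.0136, 0, 0, 0, 0.1], [0.0072, 0, -0.0136, 0, 0, 0, 0.1], [0.0072, 0, -0.0136, 0, 0, 0, 0.1], [0.0072, 0, -0.0136, 0, 0, 0, 0.1], [0.002, 0, -0.004, 0, 0, 0, 0.1], [0, 0, 0, 0, 0, 0, 0.1]])

```text
time_s: 18.7
tcp_pos: [0.4773, 0.2109, 0.2107]
orientation: [[0.461, 0.84, 0.286], [0.719, -0.543, 0.435], [0.52, 0.005, -0.854]]
force: [-0.6, -0.6, -3.8]
grip_width: 0.251
```

```bash
python3 - <<'E'
from ik import *
from look import *
rep(); m,s=shot('scene','s17'); crop(s,340,120,530,260,4,'pics/c_s17.png'); shot('wrist','w17')
E
```

```text
t 18.7 lip bin mm [ 75.9 -18.7 207.5] yaw-bin,pitch,roll [  0.5 -26.4  -0.3] F [-0.6 -0.6 -3.8] M [-1.09  0.8   0.02] grip 0.251
```

View pics/c_s17.png

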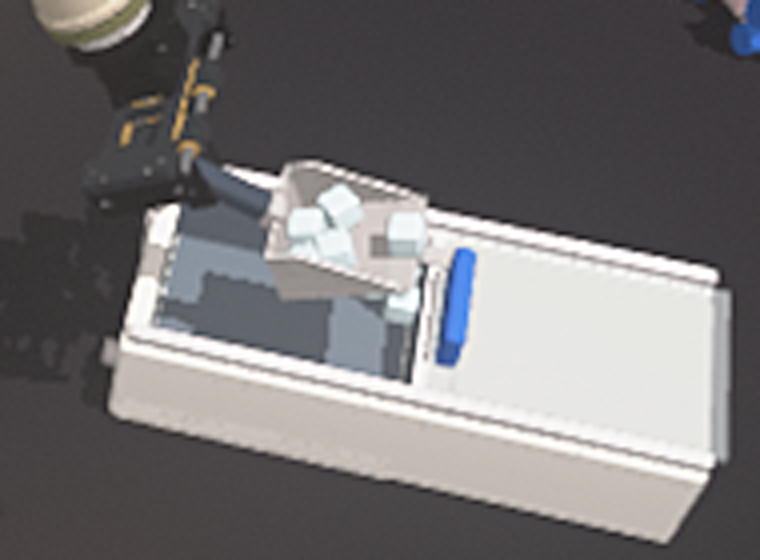

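View pics/w17.png

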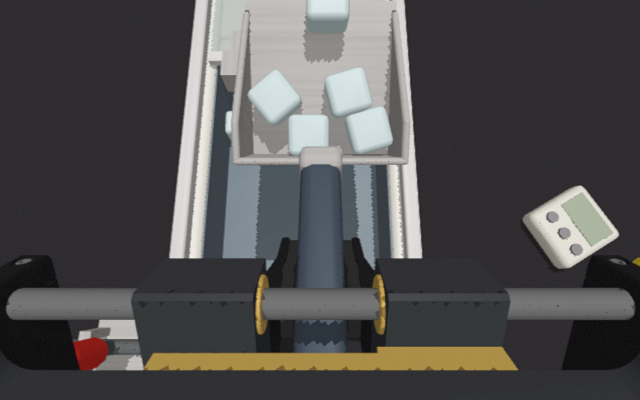

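```bash
cat >> ik.py <<'E'
def lipw(x,y,z,yaw,pitch):
    Rs=R.from_euler('ZY',[yaw,pitch],degrees=True).as_matrix(); return np.array([x,y,z])-Rs@np.array([.05,0,0])
E
python3 - <<'E'
from ik import *
s=sense(); q=s['qpos']
for pz,pt in ((.22,-20),):
  p,Rt=tcp_for_scoop(lipw(.485,-.385,pz,BY,pt),BY,pt); print(p-s['tcp_pos'],p)
  for a in np.linspace(0,1,8)[1:]:
    q=chk(s['tcp_pos']*(1-a)+p*a,Rt,q)
for pt,pz in ((0,.17),(20,.15),(40,.13),(60,.12),(70,.12)):
  p,Rt=tcp_for_scoop(lipw(.485,-.385,pz,BY,pt),BY,pt); print(pt,p); q=chk(p,Rt,q)
E
```

```text
[-0.08218177 -0.73484947  0.0337581 ] [ 0.39399394 -0.52423089  0.24200667]
   ik [  6. -10.  -9. 120. -26.  57. -25.] 0.0 0.0
   ik [ 11.  -9.   1. 119. -26.  63. -11.] 0.0 0.0
   ik [ 17.  -5.   9. 115. -26.  69.   2.] 0.0 0.0
   ik [ 24.   2.  15. 108. -26.  75.  13.] 0.0 0.0
   ik [ 31.  11.  19.  98. -28.  81.  23.] 0.0 0.0
   ik [ 39.  21.  22.  85. -30.  88.  31.] 0.0 0.0
   ik [ 47.  33.  22.  69. -32.  95.  35.] 0.0 0.0
0 [ 0.40360034 -0.50953399  0.24756944]
   ik [ 33.  24.  24.  77. -14.  83.  24.] 0.0 0.0
20 [ 0.42302474 -0.47981645  0.27377619]
   ik [17. 18. 24. 82.  8. 79.  6.] 0.0 0.0
40 [ 0.44992426 -0.43866265  0.2850537 ]
   ik [  3.  19.  24.  86.  27.  83. -13.] 0.0 0.0
60 [ 0.48105444 -0.39103634  0.28762945]
   ik [ -9.  27.  24.  86.  40.  90. -26.] 0.0 0.0
70 [ 0.4970404  -0.3665793   0.28633503]
   ik [-13.  33.  25.  85.  45.  95. -30.] 0.0 0.0
```

```bash
python3 - <<'E'
from ik import *
p,Rt=tcp_for_scoop(lipw(.485,-.385,.22,BY,-20),BY,-20); s=sense(); d=p-s['tcp_pos']
print(s['orientation'].T@d, R.from_matrix(s['orientation'].T@Rt).as_rotvec(degrees=True))
E
```

```text
[-0.54892292  0.32981988 -0.37121378] [-0.01097182 -6.32427245  0.34129372]
```

>>> move_arm(series=[[-0.0066, 0.004, -0.0045, 0, 0, 0, 0.1], [-0.0132, 0.008, -0.009, 0, 0, 0, 0.1], [-0.0198, 0.012, -0.0134, 0, 0, 0, 0.1], [-0.022, 0.0132, -0.0149, 0, 0, 0, 0.1], [-0.022, 0.0132, -0.0149, 0, 0, 0, 0.1], [-0.022, 0.0132, -0.0149, 0, 0, 0, 0.1], [-0.022, 0.0132, -0.0149, 0, 0, 0, 0.1], [-0.022, 0.0132, -0.0149, 0, 0, 0, 0.1], [-0.022, 0.0132, -0.0149, 0, 0, 0, 0.1], [-0.022, 0.0132, -0.0149, 0, 0, 0, 0.1], [-0.022, 0.0132, -0.0149, 0, 0, 0, 0.1], [-0.022, 0.0132, -0.0149, 0, 0, 0, 0.1], [-0.022, 0.0132, -0.0149, 0, 0, 0, 0.1], [-0.022, 0.0132, -0.0149, 0, 0, 0, 0.1], [-0.022, 0.0132, -0.0149, 0, 0, 0, 0.1], [-0.022, 0.0132, -0.0149, 0, 0, 0, 0.1], [-0.022, 0.0132, -0.0149, 0, 0, 0, 0.1], [-0.022, 0.0132, -0.0149, 0, 0, 0, 0.1], [-0.022, 0.0132, -0.0149, 0, 0, 0, 0.1], [-0.022, 0.0132, -0.0149, 0, 0, 0, 0.1]])

```text
time_s: 20.47
tcp_pos: [0.4131, -0.3451, 0.2333]
orientation: [[0.464, 0.84, 0.283], [0.718, -0.543, 0.434], [0.519, 0.002, -0.855]]
force: [0.4, -0.7, -3.2]
grip_width: 0.249
```

```bash
python3 - <<'E'
from ik import *
rep(); o,Rs=scoop_now(); print(o+Rs@[.05,0,0])
E
```

```text
t 20.4667 lip bin mm [-424.7 -269.2  229.8] yaw-bin,pitch,roll [  0.3 -26.3  -0.1] F [ 0.4 -0.7 -3.2] M [-1.02  0.63 -0.09] grip 0.249
[ 0.50425672 -0.20432141  0.22978366]
```

>>> move_arm(series=[[-0.022, 0.0132, -0.0149, 0, 0, 0, 0.1], [-0.022, 0.0132, -0.0149, 0, 0, 0, 0.1], [-0.022, 0.0132, -0.0149, 0, 0, 0, 0.1], [-0.0198, 0.012, -0.0134, 0, -1, 0, 0.1], [-0.0132, 0.008, -0.009, 0, -1.5, 0, 0.1], [-0.0088, 0.0053, -0.006, 0, -1.5, 0, 0.1], [0, 0, 0, 0, 0, 0, 0.1], [0, 0, 0, 0, 0, 0, 0.1]])

```text
time_s: 21.13
tcp_pos: [0.3975, -0.4879, 0.2407]
orientation: [[0.482, 0.839, 0.25], [0.746, -0.543, 0.384], [0.458, 0.002, -0.889]]
force: [-0.3, -0.2, -3.7]
grip_width: 0.248
```

```bash
python3 - <<'E'
from ik import *
from look import *
rep(); o,Rs=scoop_now(); print(o+Rs@[.05,0,0]);m,s=shot('scene','s18'); crop(s,140,140,340,290,4,'pics/c_s18.png'); shot('wrist','w18')
E
```

```text
t 21.1333 lip bin mm [-553.4 -334.3  225.6] yaw-bin,pitch,roll [  0.3 -22.4  -0.1] F [-0.3 -0.2 -3.7] M [-0.93  0.67 -0.01] grip 0.248
[ 0.48831065 -0.34767215  0.22559599]
```

View pics/c_s18.png

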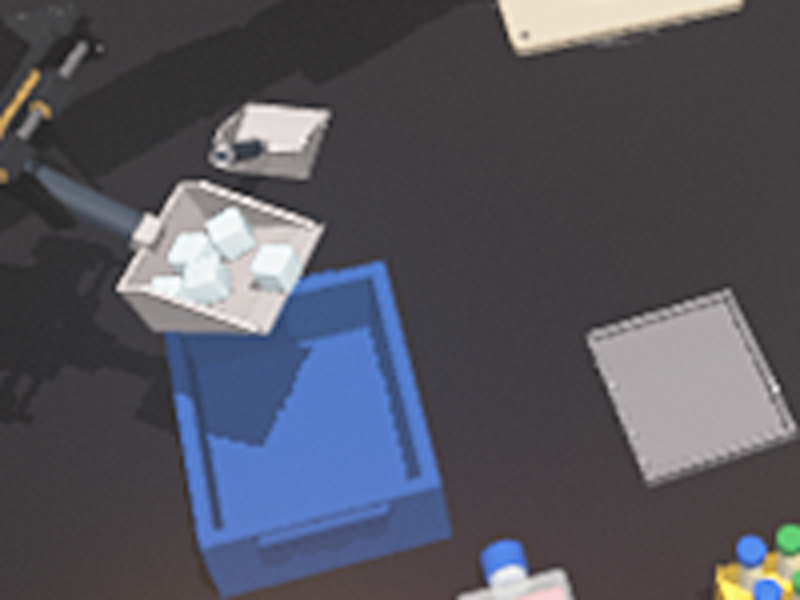

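View pics/w18.png

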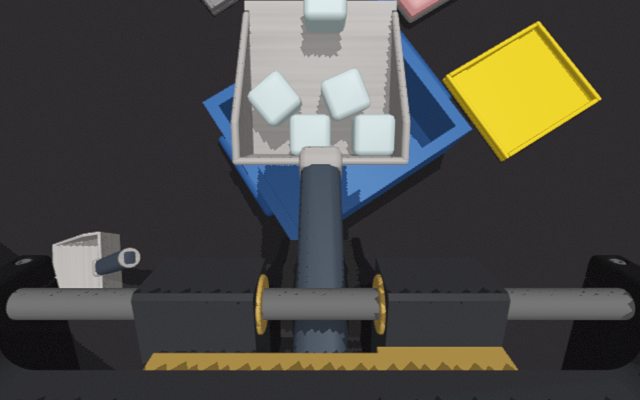

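```bash
python3 - <<'E'
from ik import *
st=None
x,y=.483,-.386
for pt,pz,n in ((0,.145,6),(20,.125,4),(40,.12,4),(60,.12,4)):
  p,Rt=tcp_for_scoop(lipw(x,y,pz,BY,pt),BY,pt); st=rows(p,Rt,.1,n=n,state=st)
E
```

```text
[[-0.004,0.0026,0.0014,0,-3.7,0.1,0.1],[-0.0039,0.0027,0.0016,0,-3.7,0.1,0.1],[-0.0038,0.0027,0.0019,0,-3.7,0.1,0.1],[-0.0037,0.0027,0.0021,0,-3.7,0.1,0.1],[-0.0036,0.0026,0.0024,0,-3.7,0.1,0.1],[-0.0034,0.0027,0.0026,0,-3.7,0.1,0.1]] 6
[[0.0094,-0.0001,-0.0057,0,-5.1,-0.1,0.1],[0.0089,0,-0.0065,0,-5.1,-0.1,0.1],[0.0083,0,-0.0073,0,-5.1,-0.1,0.1],[0.0076,0,-0.0081,0,-5.1,-0.1,0.1]] 4
[[0.0101,0,-0.0096,0,-5,0,0.1],[0.0093,0,-0.0104,0,-5,0,0.1],[0.0083,0,-0.0112,0,-5,0,0.1],[0.0073,0,-0.0118,0,-5,0,0.1]] 4
[[0.0098,0,-0.0108,0,-5,0,0.1],[0.0088,0,-0.0116,0,-5,0,0.1],[0.0078,0.0001,-0.0123,0,-5,0,0.1],[0.0067,0,-0.013,0,-5,0,0.1]] 4
```

>>> move_arm(series=[[-0.004, 0.0026, 0.0014, 0, -3.7, 0, 0.1], [-0.0039, 0.0027, 0.0016, 0, -3.7, 0, 0.1], [-0.0038, 0.0027, 0.0019, 0, -3.7, 0, 0.1], [-0.0037, 0.0027, 0.0021, 0, -3.7, 0, 0.1], [-0.0036, 0.0026, 0.0024, 0, -3.7, 0, 0.1], [-0.0034, 0.0027, 0.0026, 0, -3.7, 0, 0.1], [0.0094, 0, -0.0057, 0, -5.1, 0, 0.1], [0.0089, 0, -0.0065, 0, -5.1, 0, 0.1], [0.0083, 0, -0.0073, 0, -5.1, 0, 0.1], [0.0076, 0, -0.0081, 0, -5.1, 0, 0.1], [0, 0, 0, 0, 0, 0, 0.1]])

```text
time_s: 22.15
tcp_pos: [0.427, -0.4749, 0.249]
orientation: [[0.515, 0.846, -0.139], [0.815, -0.533, -0.225], [-0.264, 0.003, -0.964]]
force: [2.0, 2.3, -4.3]
grip_width: 0.245
```

```bash
python3 - <<'E'
from ik import *
from look import *
rep(); o,Rs=scoop_now(); print(o+Rs@[.05,0,0]);m,s=shot('scene','s19'); crop(s,140,140,340,290,4,'pics/c_s19.png'); 
st=None
x,y=.483,-.386
for pt,pz,n in ((40,.12,4),(60,.12,4),(70,.12,2)):
  p,Rt=tcp_for_scoop(lipw(x,y,pz,BY,pt),BY,pt); st=rows(p,Rt,.1,n=n,state=st)
E
```

```text
t 22.15 lip bin mm [-580.7 -351.1  124.8] yaw-bin,pitch,roll [ 0.9 20.2 -0.2] F [ 2.   2.3 -4.3] M [ 0.47 -0.3   0.01] grip 0.245
[ 0.48749059 -0.37968896  0.12476367]
[[0.0087,-0.0001,-0.0092,0.1,-5,0.2,0.1],[0.0079,-0.0001,-0.0099,0.1,-5,0.2,0.1],[0.007,-0.0002,-0.0106,0.1,-5,0.2,0.1],[0.0061,-0.0002,-0.0112,0.1,-5,0.2,0.1]] 4
[[0.0098,0,-0.0108,0,-5,0,0.1],[0.0089,0,-0.0116,0,-5,0,0.1],[0.0078,0,-0.0123,0,-5,0,0.1],[0.0067,-0.0001,-0.0129,0,-5,0,0.1]] 4
[[0.0089,0,-0.0116,0,-5,-0.1,0.1],[0.0078,0,-0.0123,0,-5,-0.1,0.1]] 2
```

View pics/c_s19.png

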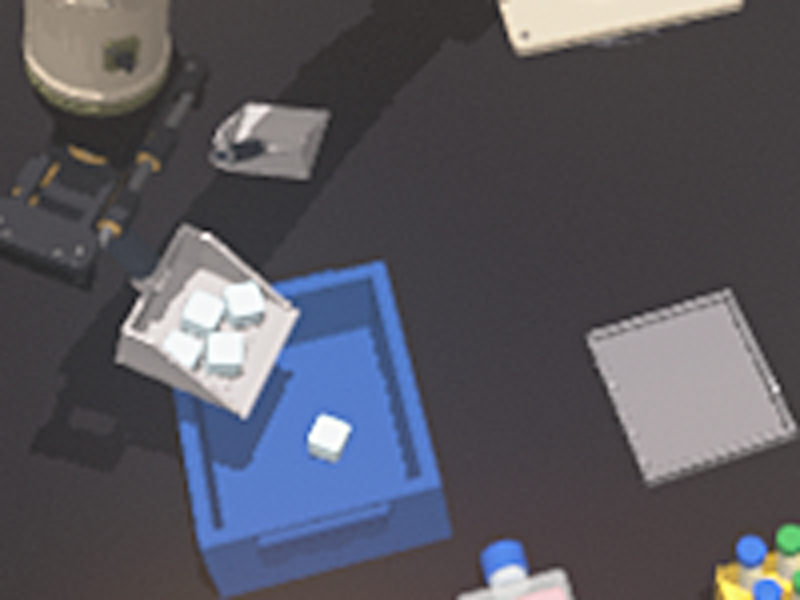

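>>> move_arm(series=[[0.0087, 0, -0.0092, 0, -5, 0, 0.1], [0.0079, 0, -0.0099, 0, -5, 0, 0.1], [0.007, 0, -0.0106, 0, -5, 0, 0.1], [0.0061, 0, -0.0112, 0, -5, 0, 0.1], [0.0098, 0, -0.0108, 0, -5, 0, 0.1], [0.0089, 0, -0.0116, 0, -5, 0, 0.1], [0.0078, 0, -0.0123, 0, -5, 0, 0.1], [0.0067, 0, -0.0129, 0, -5, 0, 0.1], [0, 0, 0, 0, 0, 0, 0.1], [0, 0, 0, 0, 0, 0, 0.1], [0, 0, 0, 0, 0, 0, 0.1], [0, 0, 0, 0, 0, 0, 0.1]])

```text
time_s: 23.2
tcp_pos: [0.4738, -0.3985, 0.2886]
orientation: [[0.314, 0.838, -0.447], [0.477, -0.546, -0.689], [-0.821, 0.003, -0.571]]
force: [-0.1, -0.9, -2.5]
grip_width: 0.251
```

```bash
python3 - <<'E'
from ik import *
from look import *
rep(); o,Rs=scoop_now(); print(o+Rs@[.05,0,0]);m,s=shot('scene','s20'); crop(s,140,140,340,290,4,'pics/c_s20.png'); m,s=shot('side','d20'); crop(s,290,90,450,210,5,'pics/c_d20.png'); shot('wrist','w20')
E
```

```text
t 23.2 lip bin mm [-597.1 -350.5  121. ] yaw-bin,pitch,roll [-0.2 60.1 -0.4] F [-0.1 -0.9 -2.5] M [ 1.24 -0.74  0.01] grip 0.251
[ 0.47802912 -0.39307119  0.12095519]
```

View pics/c_s20.png

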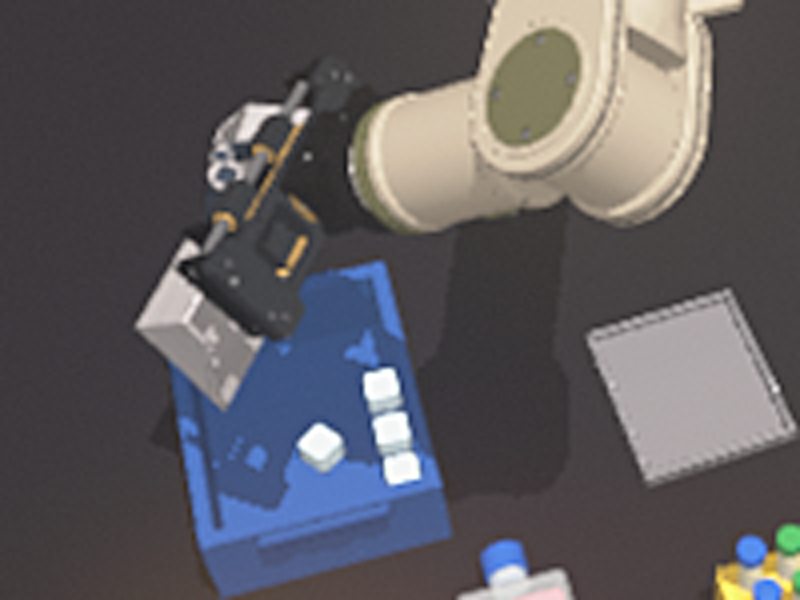

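View pics/w20.png

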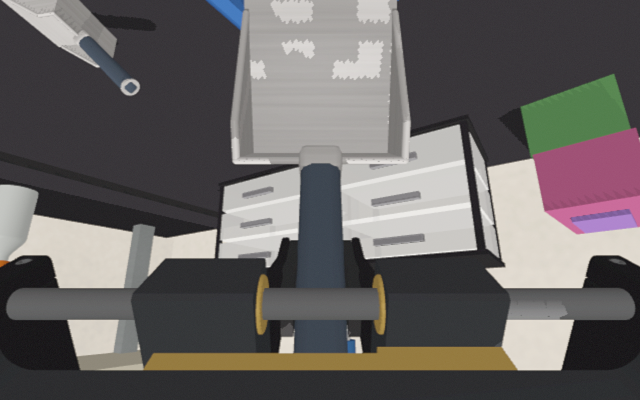

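View pics/c_d20.png

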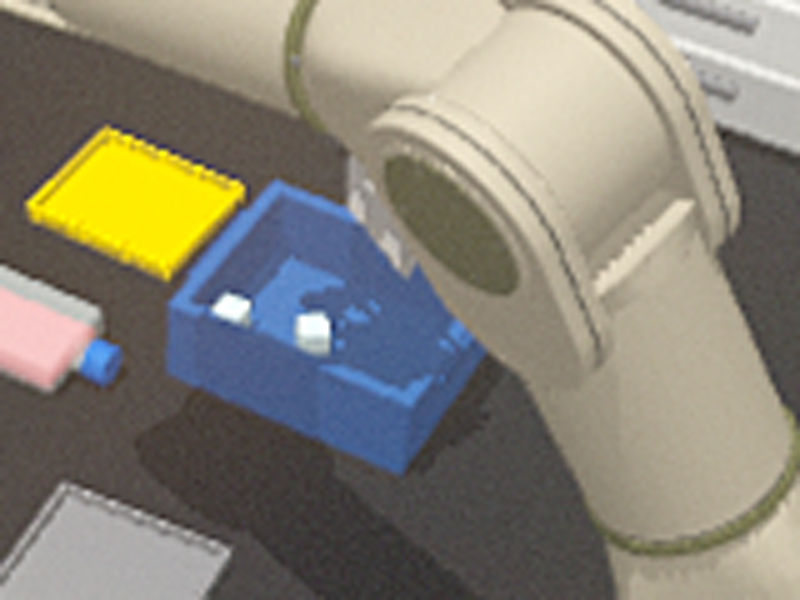

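```bash
python3 - <<'E'
from ik import *
from scipy.spatial.transform import Slerp
s=sense(); q=s['qpos']; print(q.round(0))
p1=s['tcp_pos']+[0,0,.06]
Rr=tcp_for_scoop([.5205,-.068,.005],5,0)[1]
p2=np.array([.4215,-.0768,.19])
sl=Slerp([0,1],R.from_matrix([s['orientation'],Rr]))
for a in np.linspace(0,1,7):
    p=p1*(1-a)+p2*a; Rm=sl(a).as_matrix(); q=chk(p,Rm,q); Rs=Rm@Rtool(0,TILT).T; o=p-Rm[:,2]*.019-Rs@(GP/1000); print('lip',(o+Rs@[.05,0,0]).round(3))
st=rows(p1,s['orientation'],.1,n=3); rows(p2,Rr,.1,n=15,state=st)
E
```

```text
[-19.  30.  40.  88.  35.  86. -22.]
   ik [-20.  27.  41.  83.  36.  91. -18.] 0.0 0.0
lip [ 0.479 -0.393  0.181]
   ik [-21.  24.  41.  84.  27.  93. -26.] 0.0 0.0
lip [ 0.497 -0.326  0.158]
   ik [-23.  20.  41.  88.  20.  93. -37.] 0.0 0.0
lip [ 0.516 -0.264  0.141]
   ik [-26.  13.  40.  93.  14.  90. -48.] 0.0 0.0
lip [ 0.534 -0.206  0.129]
   ik [-28.   6.  39. 100.  10.  84. -60.] 0.0 0.0
lip [ 0.55  -0.154  0.12 ]
   ik [-30.  -3.  36. 109.   7.  77. -73.] 0.0 0.0
lip [ 0.562 -0.107  0.115]
   ik [-29. -12.  31. 119.   6.  67. -86.] 0.0 0.0
lip [ 0.57  -0.064  0.112]
[[-0.0164,0.0001,-0.0114,0,0,0,0.1],[-0.0164,0.0001,-0.0114,0,0,0,0.1],[-0.0165,0,-0.0114,0,0,0,0.1]] 3
[[0.0178,-0.0147,-0.0072,1.6,3.7,3.3,0.1],[0.0173,-0.0159,-0.0056,1.6,3.7,3.3,0.1],[0.0167,-0.017,-0.0041,1.6,3.7,3.3,0.1],[0.0159,-0.018,-0.0025,1.6,3.7,3.3,0.1],[0.0149,-0.0189,-0.001,1.6,3.7,3.3,0.1],[0.0138,-0.0198,0.0005,1.6,3.7,3.3,0.1],[0.0126,-0.0205,0.0019,1.6,3.7,3.3,0.1],[0.0112,-0.0211,0.0032,1.6,3.7,3.3,0.1],[0.0098,-0.0216,0.0045,1.6,3.7,3.3,0.1],[0.0082,-0.022,0.0057,1.6,3.7,3.3,0.1],[0.0065,-0.0222,0.0068,1.6,3.7,3.3,0.1],[0.0047,-0.0224,0.0078,1.6,3.7,3.3,0.1],[0.0029,-0.0223,0.0087,1.6,3.7,3.3,0.1],[0.0011,-0.0222,0.0094,1.6,3.7,3.3,0.1],[-0.0008,-0.022,0.01,1.6,3.7,3.3,0.1]] 15
```

>>> move_arm(series=[[-0.0164, 0, -0.0114, 0, 0, 0, 0.1], [-0.0164, 0, -0.0114, 0, 0, 0, 0.1], [-0.0165, 0, -0.0114, 0, 0, 0, 0.1], [0, 0, 0, 0, 0, 0, 0.1]])

```text
time_s: 23.68
tcp_pos: [0.4753, -0.3983, 0.3521]
orientation: [[0.316, 0.839, -0.443], [0.475, -0.544, -0.692], [-0.821, 0.008, -0.57]]
force: [0.8, -0.5, -1.7]
grip_width: 0.247
```

```bash
python3 - <<'E'
from ik import *
from look import *
rep(); m,s=shot('scene','s21'); crop(s,140,140,340,290,4,'pics/c_s21.png'); 
Rr=tcp_for_scoop([.5205,-.068,.005],5,0)[1]
rows(np.array([.4215,-.0768,.19]),Rr,.1,n=15)
E
```

```text
t 23.6833 lip bin mm [-596.1 -352.4  184.5] yaw-bin,pitch,roll [-0.6 60.1 -0.9] F [ 0.8 -0.5 -1.7] M [ 1.18 -0.71  0.07] grip 0.247
[[0.0178,-0.0147,-0.0071,1.6,3.7,3.3,0.1],[0.0173,-0.0159,-0.0056,1.6,3.7,3.3,0.1],[0.0167,-0.017,-0.004,1.6,3.7,3.3,0.1],[0.0159,-0.018,-0.0024,1.6,3.7,3.3,0.1],[0.0149,-0.019,-0.0009,1.6,3.7,3.3,0.1],[0.0138,-0.0198,0.0005,1.6,3.7,3.3,0.1],[0.0126,-0.0206,0.002,1.6,3.7,3.3,0.1],[0.0112,-0.0212,0.0033,1.6,3.7,3.3,0.1],[0.0097,-0.0217,0.0046,1.6,3.7,3.3,0.1],[0.0082,-0.022,0.0058,1.6,3.7,3.3,0.1],[0.0065,-0.0223,0.0068,1.6,3.7,3.3,0.1],[0.0047,-0.0224,0.0078,1.6,3.7,3.3,0.1],[0.0029,-0.0224,0.0087,1.6,3.7,3.3,0.1],[0.001,-0.0222,0.0095,1.6,3.7,3.3,0.1],[-0.0009,-0.0219,0.0101,1.6,3.7,3.3,0.1]] 15
```

View pics/c_s21.png

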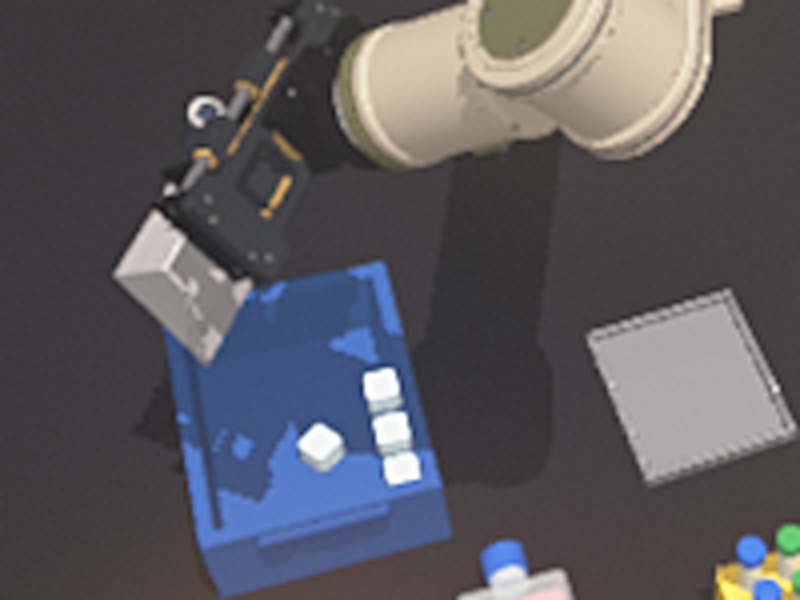

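>>> move_arm(series=[[0.0178, -0.0147, -0.0071, 1.6, 3.7, 3.3, 0.1], [0.0173, -0.0159, -0.0056, 1.6, 3.7, 3.3, 0.1], [0.0167, -0.017, -0.004, 1.6, 3.7, 3.3, 0.1], [0.0159, -0.018, -0.0024, 1.6, 3.7, 3.3, 0.1], [0.0149, -0.019, -0.0009, 1.6, 3.7, 3.3, 0.1], [0.0138, -0.0198, 0.0005, 1.6, 3.7, 3.3, 0.1], [0.0126, -0.0206, 0.002, 1.6, 3.7, 3.3, 0.1], [0.0112, -0.0212, 0.0033, 1.6, 3.7, 3.3, 0.1], [0.0097, -0.0217, 0.0046, 1.6, 3.7, 3.3, 0.1], [0.0082, -0.022, 0.0058, 1.6, 3.7, 3.3, 0.1], [0.0065, -0.0223, 0.0068, 1.6, 3.7, 3.3, 0.1], [0.0047, -0.0224, 0.0078, 1.6, 3.7, 3.3, 0.1], [0.0029, -0.0224, 0.0087, 1.6, 3.7, 3.3, 0.1], [0.001, -0.0222, 0.0095, 1.6, 3.7, 3.3, 0.1], [-0.0009, -0.0219, 0.0101, 1.6, 3.7, 3.3, 0.1], [0, 0, 0, 0, 0, 0, 0.1], [0, 0, 0, 0, 0, 0, 0.1]])

```text
time_s: 25.15
tcp_pos: [0.419, -0.0756, 0.1874]
orientation: [[0.994, 0.078, 0.077], [0.077, -0.997, 0.012], [0.077, -0.006, -0.997]]
force: [0.2, -0.7, -2.0]
grip_width: 0.248
```

```bash
python3 - <<'E'
from ik import *
from look import *
rep(); m,s=shot('scene','s22'); crop(s,170,190,270,290,6,'pics/c_s22.png'); crop(s,360,135,530,260,4.7,'pics/c_s22b.png');m,s=shot('side','d22'); crop(s,290,110,410,200,6,'pics/c_d22.png'); shot('wrist','w22')
s=sense(); print(s['tcp_pos'],s['orientation'].round(3).tolist(),s['qpos'].round(0))
E
```

```text
t 25.15 lip bin mm [-272.8 -244.5  108.6] yaw-bin,pitch,roll [-52.4   0.5   0.4] F [ 0.2 -0.7 -2. ] M [-0.04  0.34  0.04] grip 0.248
[ 0.42104257 -0.07663954  0.18870057] [[0.994, 0.077, 0.078], [0.076, -0.997, 0.01], [0.079, -0.004, -0.997]] [-32. -13.  33. 119.   7.  67. -87.]
```

View pics/c_s22.png

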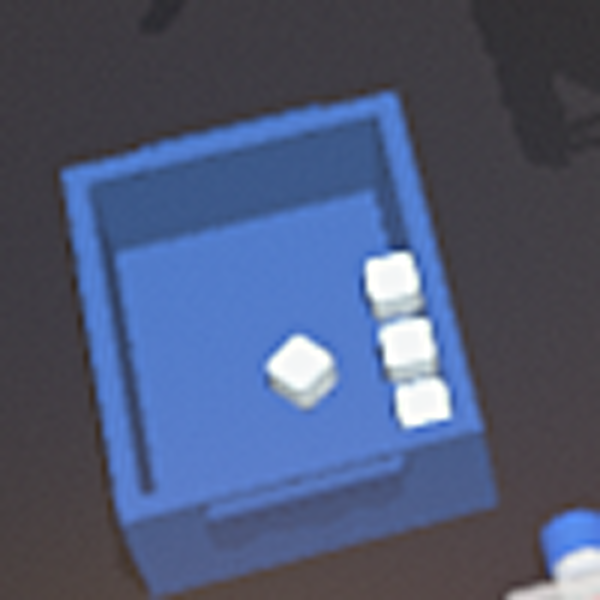

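View pics/c_d22.png

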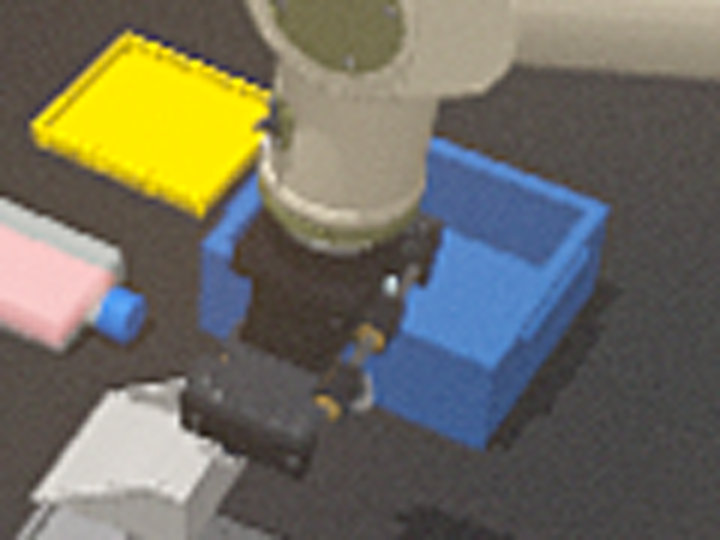

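View pics/w22.png

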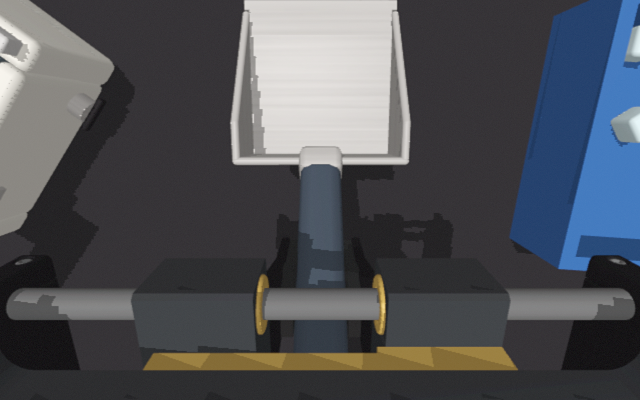

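View pics/s22.png

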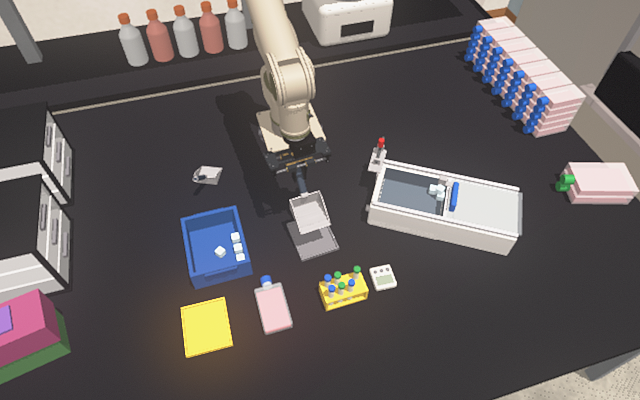

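```bash
python3 - <<'E'
from ik import *
Rg=Rtool(4.9,4.9)
st=rows([.4220,-.0769,.105],Rg,.1,n=5); rows([.4220,-.0769,.083],Rg,.1,n=4,state=st)
E
```

```text
[[-0.0011,0.0001,0.0167,0,0.1,-0.1,0.1],[-0.0012,0.0001,0.0167,0,0.1,-0.1,0.1],[-0.0012,0.0002,0.0167,0,0.1,-0.1,0.1],[-0.0012,0.0001,0.0167,0,0.1,-0.1,0.1],[-0.0012,0.0002,0.0167,0,0.1,-0.1,0.1]] 5
[[-0.0005,0,0.0055,-0.1,0,0,0.1],[-0.0005,0,0.0055,-0.1,0,0,0.1],[-0.0005,0,0.0055,-0.1,0,0,0.1],[-0.0005,0,0.0054,-0.1,0,0,0.1]] 4
```

>>> move_arm(series=[[-0.0011, 0.0001, 0.0167, 0, 0.1, -0.1, 0.1], [-0.0012, 0.0001, 0.0167, 0, 0.1, -0.1, 0.1], [-0.0012, 0.0002, 0.0167, 0, 0.1, -0.1, 0.1], [-0.0012, 0.0001, 0.0167, 0, 0.1, -0.1, 0.1], [-0.0012, 0.0002, 0.0167, 0, 0.1, -0.1, 0.1], [-0.0005, 0, 0.0055, 0, 0, 0, 0.1], [-0.0005, 0, 0.0055, 0, 0, 0, 0.1], [-0.0005, 0, 0.0055, 0, 0, 0, 0.1], [-0.0005, 0, 0.0045, 0, 0, 0, 0.1], [0, 0, 0, 0, 0, 0, 0.1]])

```text
time_s: 26.13
tcp_pos: [0.4225, -0.0762, 0.084]
orientation: [[0.992, 0.086, 0.089], [0.085, -0.996, 0.012], [0.089, -0.004, -0.996]]
force: [0.5, -0.3, 2.3]
grip_width: 0.251
```

```bash
python3 - <<'E'
from ik import *
from look import *
rep(); m,s=shot('wrist','w23');m,s=shot('scene','s23'); crop(s,250,160,400,270,5,'pics/c_s23.png')
s=sense(); print(s['tcp_pos'],s['orientation'].round(3).tolist())
E
```

```text
t 26.1333 lip bin mm [-270.  -247.8    7. ] yaw-bin,pitch,roll [-51.9  -0.2   0.2] F [ 0.5 -0.3  2.3] M [-0.21 -0.26 -0.04] grip 0.251
[ 0.4225719  -0.07615057  0.08445609] [[0.992, 0.086, 0.089], [0.085, -0.996, 0.012], [0.09, -0.004, -0.996]]
```

View pics/w23.png

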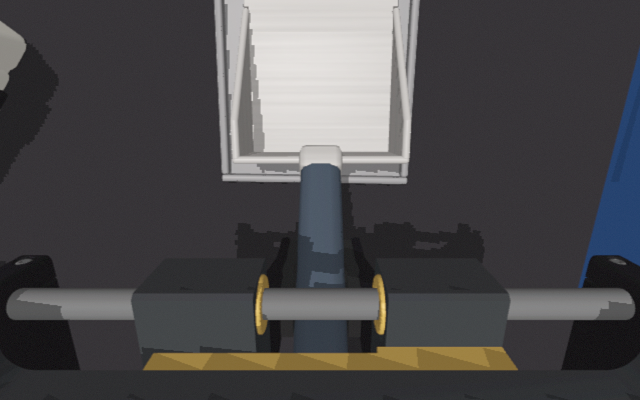

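View pics/c_s23.png

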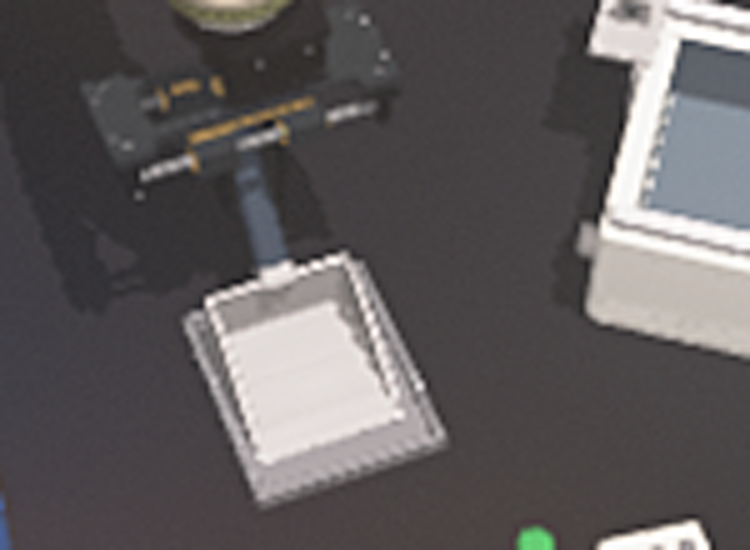

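>>> move_arm(series=[[0, 0, 0, 0, 0, 0, 0.6], [0, 0, 0, 0, 0, 0, 0.6], [0, 0, 0, 0, 0, 0, 0.6], [0, 0, 0, 0, 0, 0, 0.6], [0, 0, 0, 0, 0, 0, 0.6], [0, 0, -0.02, 0, 0, 0, 0.7], [0, 0, -0.03, 0, 0, 0, 0.7], [0, 0, -0.035, 0, 0, 0, 0.7], [0, 0, -0.035, 0, 0, 0, 0.7], [0, 0, -0.035, 0, 0, 0, 0.7], [0, 0, 0, 0, 0, 0, 0.7]])

```text
time_s: 27.15
tcp_pos: [0.4103, -0.0782, 0.2444]
orientation: [[0.992, 0.085, 0.096], [0.084, -0.996, 0.014], [0.097, -0.006, -0.995]]
force: [0.3, -0.8, -0.1]
grip_width: 0.7
```

```bash
python3 - <<'E'
from ik import *
from look import *
m,s=shot('wrist','w24'); m,s=shot('side','d24'); crop(s,260,110,420,230,5,'pics/c_d24.png')
s=sense(); print(s['time_s'],s['tcp_pos'],s['force'])
# view pose over pan: camera ~ over pan front; tool x heading -30?
for yaw in (5,-40):
    Rt=Rtool(yaw,0); h=Rt[:,0]; p=np.array([.50,-.371,0])-h*.12; p[2]=.33; chk(p,Rt); rows(p,Rt,.7)
E
```

```text
27.25 [ 0.40862166 -0.07784258  0.23916788] [-0.50194019 -0.65406568 -1.32822838]
   ik [ -2.   6.  47.  88.  -5.  87. -40.] 0.0 0.0
[[-0.0057,0.0374,-0.0121,0,-0.6,0,0.7],[-0.0058,0.0375,-0.0121,0,-0.6,0,0.7],[-0.006,0.0374,-0.012,0,-0.6,0,0.7],[-0.0061,0.0375,-0.0119,0,-0.6,0,0.7],[-0.0062,0.0374,-0.0119,0,-0.6,0,0.7],[-0.0063,0.0375,-0.0118,0,-0.6,0,0.7],[-0.0064,0.0374,-0.0117,0,-0.6,0,0.7],[-0.0066,0.0375,-0.0117,0,-0.6,0,0.7]] 8
   ik [-17.  -1.  48.  93.   1.  87. -99.] 0.0 0.0
[[-0.0015,0.0307,-0.0133,-0.3,-0.7,6.4,0.7],[0.0017,0.0307,-0.0132,-0.3,-0.7,6.4,0.7],[0.005,0.0304,-0.0131,-0.3,-0.7,6.4,0.7],[0.0082,0.0298,-0.013,-0.3,-0.7,6.4,0.7],[0.0113,0.0287,-0.0129,-0.3,-0.7,6.4,0.7],[0.0143,0.0274,-0.0129,-0.3,-0.7,6.4,0.7],[0.0171,0.0256,-0.013,-0.3,-0.7,6.4,0.7]] 7
```

View pics/w24.png

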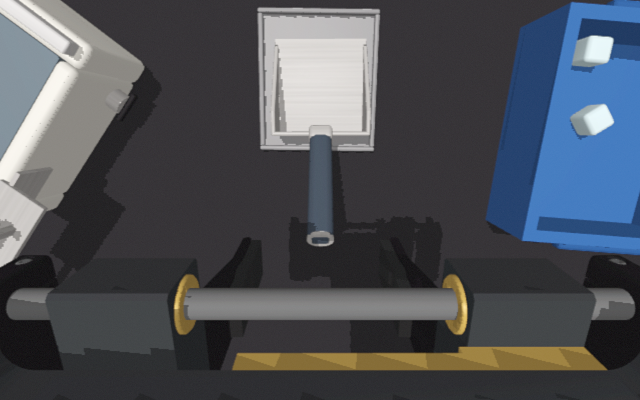

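View pics/c_d24.png

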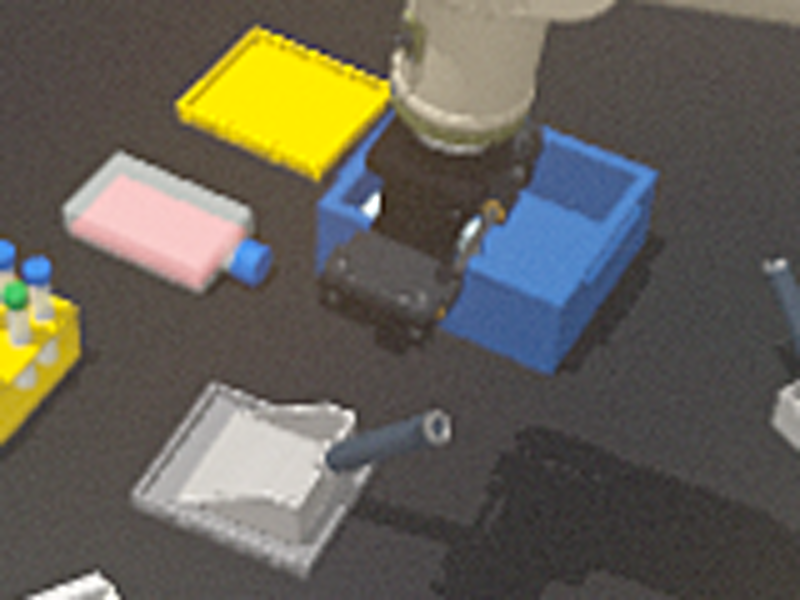

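>>> move_arm(series=[[-0.006, 0.0374, -0.012, 0, -0.6, 0, 0.7], [-0.006, 0.0374, -0.012, 0, -0.6, 0, 0.7], [-0.006, 0.0374, -0.012, 0, -0.6, 0, 0.7], [-0.006, 0.0374, -0.012, 0, -0.6, 0, 0.7], [-0.006, 0.0374, -0.012, 0, -0.6, 0, 0.7], [-0.006, 0.0374, -0.012, 0, -0.6, 0, 0.7], [-0.006, 0.0374, -0.012, 0, -0.6, 0, 0.7], [-0.006, 0.0374, -0.012, 0, -0.6, 0, 0.7], [0, 0, 0, 0, 0, 0, 0.7], [0, 0, 0, 0, 0, 0, 0.7]])

```text
time_s: 28.08
tcp_pos: [0.3806, -0.375, 0.3261]
orientation: [[0.997, 0.08, -0.002], [0.08, -0.997, 0.003], [-0.002, -0.004, -1.0]]
force: [0.6, 0.1, -0.3]
grip_width: 0.698
```

```bash
python3 look.py wrist:w25 side:d25
```

```text
28.1833 [ 0.38105896 -0.37310974  0.32682813] [ 0.19652047 -0.60312978  0.55348375] 0.6986194383946961 [-21.1865905    8.48403281  68.91393624  90.04920735  -8.34190459
  87.09433563 -37.22079629]
```

View pics/w25.png

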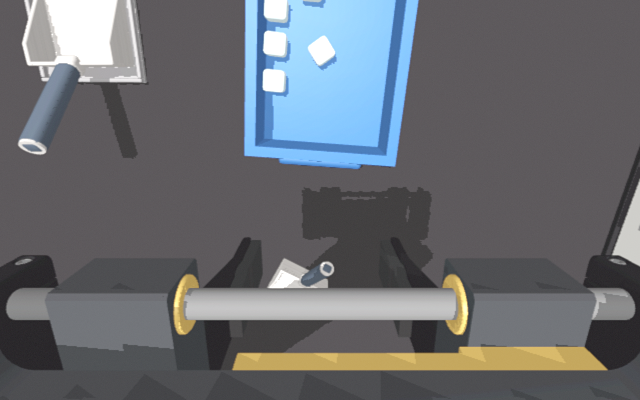

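View pics/d25.png

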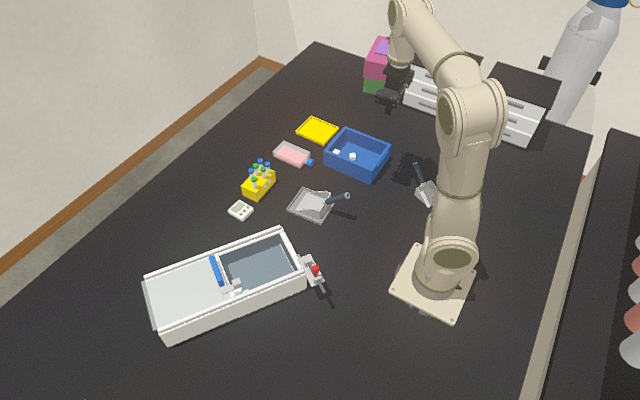

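```bash
python3 - <<'E'
from look import *
m,a=shot('scene','s26'); crop(a,360,135,530,260,4.7,'pics/c_s26.png')
b=cv2.imread('pics/scene0.png')
cv2.imwrite('pics/cmp26.png',np.hstack([cv2.resize(i[140:300,170:300],None,fx=2.9,fy=2.9,interpolation=cv2.INTER_CUBIC) for i in (b,a)]))
E
```

```text
(no output)
```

View pics/c_s26.png

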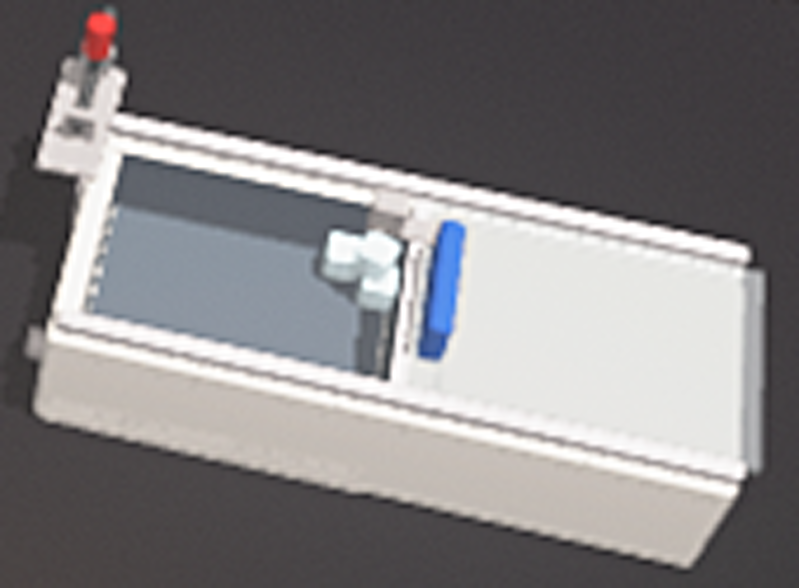

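View pics/cmp26.png

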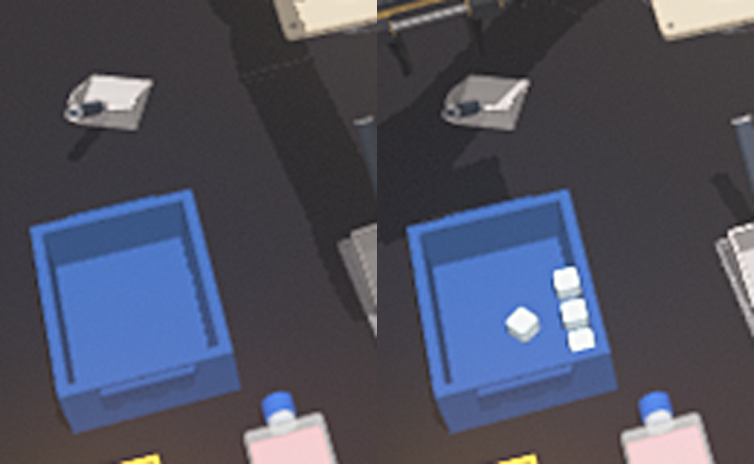

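```bash
python3 - <<'E'
from look import *
m,_=load('w24'); 
from scipy.optimize import least_squares
def fit(obs,x0):
    f=lambda p:np.concatenate([proj(m,b2w([P],p))[0]-q for P,q in obs]); return least_squares(f,x0).x
rp=fit([((75,65,14),(260,10)),((75,-65,14),(379,11)),((-75,65,14),(262,149)),((-75,-65,14),(375,150))],[.52,-.065,.06])
sp=fit([((-53,50,53),(274,133)),((-53,-50,53),(368,133)),((50,47,8),(276,40)),((50,-47,8),(366,40))],[.52,-.065,.06])
print(rp,sp,np.linalg.norm(rp[:2]-sp[:2]),np.degrees(sp[2]-rp[2]))
print(job_done())
E
```

```text
[ 0.52403805 -0.06572015  0.07658083] [ 0.52185408 -0.06819131  0.08560095] 0.0032979364330032773 0.5168149069129268
the job is handed in; nothing more can be done
None
```

I carried out the whole task and handed it in at about 28 s of the 72 s allowed. No verdict is reported, so what follows is from my own checks.

**What I did:** I drew the bolt to its stop (the gripper moved about 36 mm). I then slid the lid back to its stop (about 229 mm). With the large scoop I took up five cubes, tipped them into the blue pan and laid the scoop back in the grey rest.

**Last checks:**
- **Ice:** five cubes are in the pan and three in the bin's bay. I saw none on the bench. One pan cube, at the front wall, shows only at the edge of the wrist picture and is hidden in the scene view.
- **Scoop:** it lies about 3 mm and 0.5° from the rest's centre and direction, mouth the same way, with the gripper well clear.
- **Pan and surroundings:** the pan, and what shows of the flask beside it, match the start picture side by side. I did not measure the rack or the timer afterwards.
- **Bin:** the last picture shows the lid still fully back and the bolt drawn.

**What disagreed:** the camera fits of the bin differed from each other by a few millimetres. In the first scoop fit the handle end sat about 10 pixels off, so I took the handle as longer than described. After that, the pull bar, the scoop grasp and the bay-floor contact all came within 1–2 mm of where I expected them.

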